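Walk the tube heater onto its mat

TASK

The heavy tube heater is too wide to grip: walk it along the bench to the green mat by pushing its two rear corner pads in turn, starting with the one on its right (the robot's side), so that it swings at least ten degrees past square (to the mat) one way, then the other, three swings or more, and leave it standing wholly on the mat and square to it. Push gently (never over 20 N), never press on the yellow panel or the glass tubes, and do not lift or tip the heater. Steer it between the bowls and the other things and leave them all where they are.

Things in the scene. Friction and masses are not known exactly. Their poses are not given: they have to be found in the camera images.
- heater: tube heater: steel case on four rubber feet (18 mm across, centred 32 mm fore or aft and 66 mm to either side of the middle), 90 mm deep (x) x 160 mm wide (y), 58 mm high; about 0.7 to 1 kg. Origin: centre of its underside, at bench height. x is the way it is walked, y its left, z up; its rear face is at x = -45 mm. Pushed at one rear corner, it pivots near the feet of the other side
- right_pad (a point): centre of the rear face of the heater's right rear corner pad, a place to push: black rubber, from 44 to 80 mm out from the heater's middle and 10 to 48 mm above the bench. In heater axes this point is at x -45, y -62, z 29 mm
- left_pad (a point): centre of the rear face of the heater's left rear corner pad, a place to push: black rubber, from 44 to 80 mm out from the heater's middle and 10 to 48 mm above the bench. In heater axes this point is at x -45, y 62, z 29 mm
- panel: yellow control panel with red displays, fixed on the middle of the heater's rear face: 60 mm wide (y -30 to 30), z 13 to 47 mm, standing 2.5 mm proud of the rear face. Its origin and axes are the heater's own. Delicate: not to be pushed
- tubes: ten stoppered glass tubes fixed in the heater's top, two rows at heater x = -2 and 22 mm, y from -52 to 52 mm, each 17 mm across, tops 82 mm above the bench. Its origin and axes are the heater's own. Fragile: not to be touched
- mat: dark green mat, 120 mm (x) x 190 mm (y), flush with the bench (no step). Origin at its centre; its x axis is the direction in which the heater is walked onto it (roughly the robot's -y, to the right), so the heater standing right has its x along the mat's x and its origin on the mat's
- mat_stripe: white diagonal stripe printed on the mat through its centre, origin at the mat's centre, x along the stripe, turned 45 degrees anticlockwise (seen from above) from the mat's x
- red_bowl: bystander: red plastic bowl, 100 mm across, 50 mm high; loose; origin at the centre of its underside
- blue_dish: bystander: blue plastic bowl, 100 mm across, 55 mm high; loose; origin at the centre of its underside
- wash_bottle: bystander: white wash bottle, 64 mm across, 180 mm high; loose; origin at the centre of its underside
- amber_jar: bystander: amber glass jar, 76 mm across, 120 mm high; loose; origin at the centre of its underside
- beaker: bystander: glass beaker, 72 mm across, 70 mm high; loose; origin at the centre of its underside
- stopper_box: bystander: white open box of pink stoppers, 80 (x) x 100 (y) x 40 mm; loose; origin at the centre of its underside
- tube_rack: bystander: blue rack of stoppered glass tubes, 60 (x) x 150 (y) x 130 mm; loose; origin at the centre of its underside

How it is judged:
By the outcome, as a careful person would: the job done as asked, in the order asked, and still so for the second after the job is handed in, with the robot touching nothing.
It also fails if it takes over 67 s, if anything falls off the work surface, if the arm or the gripper's body presses on something with over 40 N, if the wrist force passes 120 N, or if a joint passes its speed limit or range.

ROBOT

A 6-joint arm with a two-finger parallel gripper is mounted at the origin on the work surface. World frame = base frame: x ahead of the robot, y to its left, z up, the work surface at z = 0. Lengths are in m, angles in rad, forces in N, time in s.
With the tool pointing down it reaches from about 0.4 to 0.825 m from the base axis. Payload 7 kg.
Tool frame: the origin (TCP) lies between the finger pads; the fingertips stand 22 mm ahead of it and the grasp point (between the pads) lies 3 mm ahead of it; z points along the fingers, y is the direction in which the jaws open and shut (so a half turn about z gives the same grasp; the last joint's range is limited). The gripper opens to 85 mm and grips with 20 to 120 N. Pads are 22 mm wide; open, the fingers measure 114 mm over their backs; the gripper's body (76 mm by 85 mm) begins 54 mm behind the grasp point. The pads swing forward as they close: fully open they stand 13 mm farther back than shut.
Start: joints at [-0.94, 0.359, 0.012, 0, -1.224, -0.288], TCP at [0.227, -0.636, 0.253] pointing down, gripper open.
Joint ranges: [-3.07, 3.07], [-1.43, 2.12], [-1.02, 1.25], [-3.03, 1.67], [-3.05, -0], [-3.03, 3.03]. Speed limits (rad/s): [2.39, 2.39, 3.01, 3.14, 3.14, 3.14].

INTERFACE

Orientations are given as [roll, pitch, yaw] about the fixed x, y, z axes, in that order (R = Rz(yaw) Ry(pitch) Rx(roll)).
In Python, from cell import * gives the robot as it stands.
- The arm moves only by the tool move_arm, never from a script. Its argument "moves" is one flat list of numbers, 7 for each row, row after row: the closure, from -1 (fully open) to 1 (shut), then the shift along the tool's x, y, z in cm, then the turn, a rotation vector about the tool's x, y, z in rad. A call has 1 to 8 rows; each row is the pose to reach, as a shift and turn from the pose commanded when the call began, along the tool's axes at that moment; what a row does not reach only later rows make up. A row lasts 1/12 s, in which the tool goes at most 41.7 mm and 7.16 degrees, less where a joint would pass 70% of its speed; a pose out of reach is approached as far as the arm can. A call with a gripper value outside its range is refused whole. The fingers move at their own pace and stop on an object; "newtons" is the grip in N (left out, the last holds). Time passes only in rows, so rows that repeat a pose let the fingers close. It gives the time, the measured TCP pose, the force and the opening at its end, in the units of the state.
- state(): the state, without advancing time (a new reading comes with each control period).
- camera(name): name is "scene" or "top"; returns the picture (384x512x3 uint8, blue, green, red); there is no depth.
- camera_model(name): a dict with "fx", "fy", "cx", "cy" (pixels), "dist_coeffs" ([k1, k2, p1, p2, k3] as OpenCV has them; the pictures are not rectified), "rvec" (rotation vector, rad) and "tvec" (3), from world to camera coordinates, as OpenCV has them. Camera axes: x right, y down, z forward; pixel columns grow to the right and rows downward; lengths in m; the calibration is good to about 2 mm. A picture is of the moment at which its call begins. camera_model takes no time and is no camera call.
- finish_job(): hands the job in, once; it reports no verdict.
The state is a dict: "time_s": time; "joints": joint angles; "joint_vel": joint speeds; "tau": joint torques, N m; "eef_pos": TCP position; "tcp_rot": TCP orientation; "force": force on the tool from outside, world axes, zero at the start; "wrist_torque": the same for the moment, N m; "opening": opening from 0.0 (shut) to 1.0 (fully open).
Only numpy, scipy, OpenCV 4.12 (cv2) and the standard library are available. Lean on these libraries where they do the work, as an engineer would, in place of code of your own. Each camera call takes 0.05 s, during which the arm holds its last target.

## Working session

There is one attempt and no reset: what is moved stays moved. The work goes in short steps, Python scripts to look and compute and a tool call to move; the robot and the scene stay as the last step left them, time stands still between calls to the robot, and variables do not carry over. Pictures are saved under pics/ and viewed, and the job is handed in when it is done.

Besides the shell and the picture viewer there is one more tool, called after "Call:" as name(argument=value, ...) on one line, values as JSON. move_arm: Moves the arm, as the interface text tells. Its arguments: {"type":"object","properties":{"moves":{"type":"array"},"newtons":{"type":"number"}},"required":["moves"]}

```bash
ls; mkdir -p pics; python3 - <<'E'
from cell import *
import cv2
print(state())
for n in ("scene","top"):
    cv2.imwrite(f"pics/{n}0.png",camera(n)); print(n,camera_model(n))
E
```

```text
pics
{'time_s': 0.0, 'joints': array([-9.39915569e-01,  3.59407445e-01,  1.10680374e-02, -3.50134866e-04,
       -1.22411477e+00, -2.88070494e-01]), 'joint_vel': array([ 1.36076232e-03, -8.68252082e-05, -5.61255830e-04, -1.16219662e-03,
        8.76725342e-05,  7.26540069e-04]), 'tau': array([ 2.90755179e-04, -5.83314729e+01,  2.93433219e+01,  6.93645895e+00,
       -5.77140701e-03, -1.76922617e-05]), 'eef_pos': array([ 0.22670034, -0.63531875,  0.25235436]), 'tcp_rot': array([ 3.13990960e+00, -1.55459199e-04, -2.79890150e+00]), 'force': array([-0.14933589, -1.27906898, -0.07264377]), 'wrist_torque': array([ 0.00435996, -0.01798569, -0.01700028]), 'opening': 0.9965382908996466}
scene {'fx': 439.0751976633185, 'fy': 439.0751976633185, 'cx': 248.6897012356807, 'cy': 194.19655502501283, 'dist_coeffs': array([-0.03650873,  0.        ,  0.        ,  0.        ,  0.        ]), 'rvec': array([ 2.22528975,  1.24996961, -0.42895598]), 'tvec': array([-0.31469079, -0.34693571,  1.61503727])}
top {'fx': 436.64071504997014, 'fy': 436.64071504997014, 'cx': 257.7816575463095, 'cy': 193.02073080768278, 'dist_coeffs': array([-0.00772555,  0.        ,  0.        ,  0.        ,  0.        ]), 'rvec': array([ 2.10430271, -2.09039945,  0.24296551]), 'tvec': array([0.02974419, 0.59908291, 0.98744535])}
```

View pics/scene0.png

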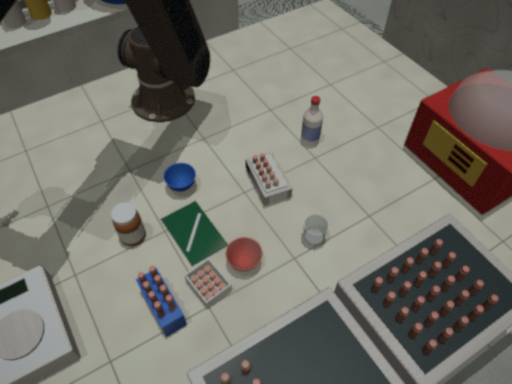

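View pics/top0.png

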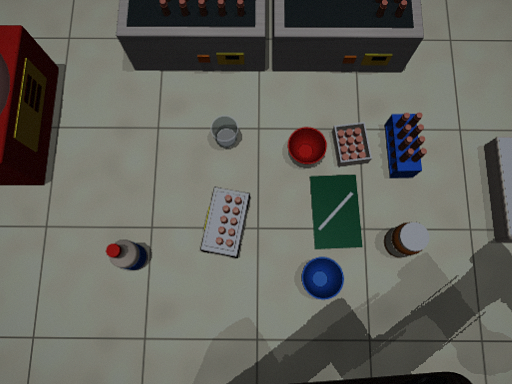

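The top view shows the heater at about (226,222) with its yellow-panelled rear on the left. The mat is at (336,212), the blue dish at (322,278) and the red bowl at (307,146). Next I'll measure these.

```bash
cat > h.py <<'E'
from cell import *
import cv2, numpy as np
def ray(n,uv):
    m=camera_model(n);K=np.array([[m['fx'],0,m['cx']],[0,m['fy'],m['cy']],[0,0,1]])
    R=cv2.Rodrigues(m['rvec'])[0];t=m['tvec']
    p=cv2.undistortPoints(np.array(uv,float).reshape(-1,1,2),K,m['dist_coeffs']).reshape(-1,2)
    return -R.T@t, np.c_[p,np.ones(len(p))]@R
def plane(n,uv,z):
    c,d=ray(n,uv); return c+d*((z-c[2])/d[:,2])[:,None]
def proj(n,P):
    m=camera_model(n);K=np.array([[m['fx'],0,m['cx']],[0,m['fy'],m['cy']],[0,0,1]])
    return cv2.projectPoints(np.array(P,float).reshape(-1,3),m['rvec'],m['tvec'],K,m['dist_coeffs'])[0].reshape(-1,2)
E
python3 - <<'E'
from h import *
t=cv2.imread('pics/top0.png')
h=cv2.cvtColor(t,cv2.COLOR_BGR2HSV)
for nm,p in dict(heater=(222,215),mat=(330,230),blue=(322,278),red=(307,130)).items(): print(nm,t[p[1],p[0]],h[p[1],p[0]])
def blob(m,near):
    cs=cv2.findContours(m,cv2.RETR_EXTERNAL,cv2.CHAIN_APPROX_NONE)[0]
    return max([c for c in cs if cv2.contourArea(c)>100 and abs(c.reshape(-1,2).mean(0)-near).max()<40],key=cv2.contourArea)
g=cv2.inRange(h,(60,90,20),(90,255,140)); c=blob(g,(336,212))
P=plane('top',c.reshape(-1,2),0)[:,:2].astype(np.float32);print('mat',cv2.minAreaRect(P*1000))
b=cv2.inRange(h,(105,120,30),(128,255,255)); c=blob(b,(322,278)); print('blue',cv2.minEnclosingCircle(plane('top',c.reshape(-1,2),.05)[:,:2].astype(np.float32)*1000))
r=cv2.inRange(h,(0,130,60),(8,255,255))|cv2.inRange(h,(172,130,60),(180,255,255)); c=blob(r,(307,146)); print('red',cv2.minEnclosingCircle(plane('top',c.reshape(-1,2),.05)[:,:2].astype(np.float32)*1000))
crop=t[160:300,180:380]; cv2.imwrite('pics/crop0.png',cv2.resize(crop,None,fx=4,fy=4,interpolation=cv2.INTER_CUBIC))
E
```

```text
heater [133 127 132] [145  12 133]
mat [43 61 24] [ 75 155  61]
blue [138  71  35] [110 190 138]
red [ 9 10 67] [  1 221  67]
mat ((570.39013671875, -165.20643615722656), (188.44906616210938, 118.77197265625), 2.62577486038208)
blue ((399.4812316894531, -120.01001739501953), 49.374881744384766)
red ((729.6089477539062, -89.58512878417969), 49.66966247558594)
```

View pics/crop0.png

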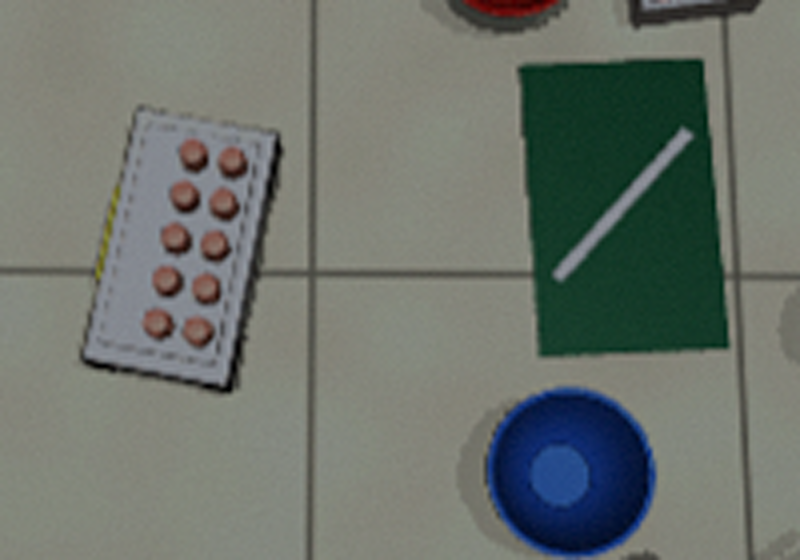

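```bash
cat >> h.py <<'E'
def heater(t,near,n='top',dbg=None):
    """pose (x,y,yaw deg) from white top at z=.058, and from stoppers"""
    f=cv2.GaussianBlur(t,(3,3),0).astype(int)
    m=((f[...,0]-f[...,1]>=0)&(f[...,2]>95)&(f[...,0]>95)).astype(np.uint8)
    h=cv2.cvtColor(t,cv2.COLOR_BGR2HSV)
    pk=cv2.inRange(h,(0,55,60),(14,140,255))|cv2.inRange(h,(172,55,60),(180,140,255))
    uv0=proj(n,[near[0],near[1],.058])[0]
    w=np.zeros(m.shape,np.uint8); cv2.circle(w,tuple(int(v) for v in uv0),48,1,-1)
    m=(m|(pk>0).astype(np.uint8))*w; m=cv2.morphologyEx(m,cv2.MORPH_OPEN,np.ones((3,3)))
    m=cv2.morphologyEx(m,cv2.MORPH_CLOSE,np.ones((5,5)))
    cs=cv2.findContours(m,cv2.RETR_EXTERNAL,cv2.CHAIN_APPROX_NONE)[0]; c=max(cs,key=cv2.contourArea)
    P=plane(n,c.reshape(-1,2),.058)[:,:2]
    (cx,cy),(a,b),an=cv2.minAreaRect((P*1000).astype(np.float32))
    yl=an if a>b else an+90   # long axis direction
    yl=(yl+90)%180-90         # heater y ~ world x
    print('top: centre %.1f %.1f size %.1f %.1f yaw %.1f'%(cx,cy,a,b,yl-90))
    mm,nn=m,pk*w
    k,lab,st,cen=cv2.connectedComponentsWithStats(nn)
    ce=[cen[i] for i in range(1,k) if 8<st[i,4]<120]
    S=plane(n,ce,.078)[:,:2]*1000
    if dbg:
        o=t.copy();cv2.drawContours(o,[c],-1,(0,255,0),1)
        u,v=int(uv0[0]),int(uv0[1]);o=o[max(v-80,0):v+80,max(u-100,0):u+160]; cv2.imwrite(dbg,cv2.resize(o,None,fx=3,fy=3))
    if len(S)>=8:
        mu=S.mean(0); 
        _,_,V=np.linalg.svd(S-mu); d=V[0]*np.sign(V[0][0]); an2=np.degrees(np.arctan2(d[1],d[0]))-90
        fx=np.array([np.cos(np.radians(an2)),np.sin(np.radians(an2))]); q=mu-10*fx
        print('stoppers n=%d: centre %.1f %.1f yaw %.1f'%(len(S),q[0],q[1],an2))
    else: print('stoppers',len(S))
    # mat frame
    a=np.radians(-87.4); ex=np.array([np.cos(a),np.sin(a)]); ey=np.array([-ex[1],ex[0]])
    d=np.array([cx-570.4,cy+165.2]); print('mat frame: x %.1f y %.1f th %.1f'%(d@ex,d@ey,yl-90+87.4))
    H=np.radians(yl-90);hx=np.array([np.cos(H),np.sin(H)]);hy=np.array([-hx[1],hx[0]])
    for nm,s in(('right',-62),('left',62)): print(nm,'pad',np.round(np.array([cx,cy])-45*hx+s*hy,1))
    return cx,cy,yl-90
E
python3 - <<'E'
from h import *
t=cv2.imread('pics/top0.png')
P=plane('top',[[226,222]],.058)[0];print(P)
heater(t,P,dbg='pics/d0.png')
E
```

```text
[0.52936995 0.10992947 0.058     ]
top: centre 532.9 113.3 size 85.7 154.2 yaw -100.3
stoppers n=10: centre 533.2 113.1 yaw -100.1
mat frame: x -279.9 y -24.8 th -12.9
right pad [480.  168.7]
left pad [602.  146.4]
```

View pics/d0.png

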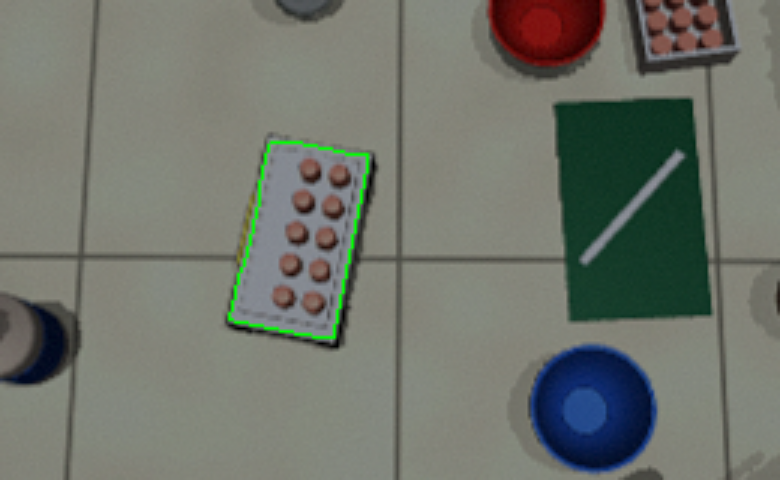

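```bash
cat >> h.py <<'E'
from scipy.spatial.transform import Rotation as Ro
T=np.radians(15); MATYAW=-87.4
def toolrot(yawdeg):
    a=np.radians(yawdeg); p=np.array([np.cos(a),np.sin(a),0]); k=np.array([0,0,1.])
    z=np.sin(T)*p-np.cos(T)*k; x=np.cos(T)*p+np.sin(T)*k
    return np.c_[x,np.cross(z,x),z]
def tcp_for(F,yawdeg):
    R=toolrot(yawdeg); return np.array(F)-R@[.011,0,.022],R
def hp(pose,xyz):  # heater point mm -> world m
    a=np.radians(pose[2]); c,s=np.cos(a),np.sin(a)
    return np.array([pose[0]+c*xyz[0]-s*xyz[1],pose[1]+s*xyz[0]+c*xyz[1],xyz[2]])/1000
def cur():
    s=state(); return np.array(s['eef_pos']),Ro.from_euler('xyz',s['tcp_rot']).as_matrix()
def row(p1,R1,p0,R0):
    d=R0.T@(p1-p0)*100; r=Ro.from_matrix(R0.T@R1).as_rotvec()
    print([1]+[round(float(v),2) for v in d]+[round(float(v),3) for v in r], ' world',np.round(p1,3))
E
python3 - <<'E'
from h import *
print('bottle/jar',plane('top',[[125,255],[112,250],[402,240]],.15))
H=(533,113.2,-100.2)
F=hp(H,(-85,-62,30)); p,R=tcp_for(F,H[2]); p0,R0=cur()
row(np.array([.42,-.3,.25]),R,p0,R0)
row(p+[0,0,.12],R,p0,R0); row(p,R,p0,R0)
E
```

```text
bottle/jar [[ 0.44027418  0.31980939  0.15      ]
 [ 0.4508482   0.3488828   0.15      ]
 [ 0.47676604 -0.28147128  0.15      ]]
[1, -29.47, 25.09, 0.28, 0.139, 0.238, -1.044]  world [ 0.42 -0.3   0.25]
[1, -53.66, 72.07, 8.51, 0.139, 0.238, -1.044]  world [0.49  0.224 0.168]
[1, -53.67, 72.05, 20.51, 0.139, 0.238, -1.044]  world [0.49  0.224 0.048]
```

```bash
python3 - <<'E'
from h import *
for n in('top','scene'):
    t=cv2.imread(f'pics/{n}0.png');h=cv2.cvtColor(t,cv2.COLOR_BGR2HSV)
    m=cv2.inRange(h,(0,130,60),(8,255,255))|cv2.inRange(h,(172,130,60),(180,255,255))
    k,l,s,c=cv2.connectedComponentsWithStats(m)
    print(n,[(c[i].round(1),s[i,4]) for i in range(1,k) if s[i,4]>30])
t=camera_model('top')
c1,d1=ray('top',[[112,250]]);c2,d2=ray('scene',[[316,100]])
A=np.c_[d1[0],-d2[0]];u=np.linalg.lstsq(A,c2-c1,rcond=None)[0];print(c1+u[0]*d1[0],c2+u[1]*d2[0])
E
```

```text
top [(array([ 8.1, 70.4]), np.int32(1233)), (array([306.2, 145.2]), np.int32(1024)), (array([112.6, 249.9]), np.int32(145))]
scene [(array([472.2, 141.6]), np.int32(1944)), (array([315.2,  99.8]), np.int32(53)), (array([239.8, 255.4]), np.int32(514))]
[0.44827064 0.34031218 0.17558145] [0.44832482 0.34042994 0.17562636]
```

Call:
move_arm(moves=[1,-29.5,25,0.3,0.14,0.24,-1.04,1,-29.5,25,0.3,0.14,0.24,-1.04,1,-29.5,25,0.3,0.14,0.24,-1.04,1,-29.5,25,0.3,0.14,0.24,-1.04,1,-29.5,25,0.3,0.14,0.24,-1.04,1,-29.5,25,0.3,0.14,0.24,-1.04,1,-29.5,25,0.3,0.14,0.24,-1.04,1,-29.5,25,0.3,0.14,0.24,-1.04], newtons=60)

```text
time_s: 0.77
eef_pos: [0.3944, -0.3454, 0.2507]
tcp_rot: [-3.131, -0.249, -1.823]
force: [1.9, 0.5, 0.0]
opening: -0.003
```

```bash
python3 - <<'E'
from h import *
H=(533,113.2,-100.2)
F=hp(H,(-65,-62,30)); p,R=tcp_for(F,H[2]); p0,R0=cur();print(state()['time_s'],p0)
row(p+[0,0,.12],R,p0,R0); row(p,R,p0,R0)
E
```

```text
0.7667 [ 0.3944261  -0.34537205  0.25073457]
[1, -55.83, 4.73, -5.77, 0.008, 0.012, -0.071]  world [0.486 0.204 0.168]
[1, -58.79, 4.85, 5.86, 0.008, 0.012, -0.071]  world [0.486 0.204 0.048]
```

Call:
move_arm(moves=[1,-55.8,4.7,-5.8,0,0,-0.07,1,-55.8,4.7,-5.8,0,0,-0.07,1,-55.8,4.7,-5.8,0,0,-0.07,1,-55.8,4.7,-5.8,0,0,-0.07,1,-55.8,4.7,-5.8,0,0,-0.07,1,-55.8,4.7,-5.8,0,0,-0.07,1,-55.8,4.7,-5.8,0,0,-0.07,1,-55.8,4.7,-5.8,0,0,-0.07])

```text
time_s: 1.43
eef_pos: [0.4502, -0.0203, 0.2025]
tcp_rot: [3.135, -0.248, -1.756]
force: [1.8, -0.9, 0.6]
opening: -0.001
```

```bash
python3 - <<'E'
from h import *
H=(533,113.2,-100.2)
F=hp(H,(-65,-62,30)); p,R=tcp_for(F,H[2]); p0,R0=cur();print(state()['time_s'],p0)
row(p+[0,0,.12],R,p0,R0); row(p,R,p0,R0)
E
```

```text
1.4333 [ 0.45017553 -0.02028178  0.202464  ]
[1, -22.87, 0.6, -2.27, 0.009, 0.014, -0.007]  world [0.486 0.204 0.168]
[1, -25.82, 0.52, 9.36, 0.009, 0.014, -0.007]  world [0.486 0.204 0.048]
```

Call:
move_arm(moves=[1,-22.9,0.6,-2.3,0,0.01,0,1,-22.9,0.6,-2.3,0,0.01,0,1,-22.9,0.6,-2.3,0,0.01,0,1,-22.9,0.6,-2.3,0,0.01,0,1,-22.9,0.6,-2.3,0,0.01,0,1,-22.9,0.6,-2.3,0,0.01,0,1,-22.9,0.6,-2.3,0,0.01,0,1,-22.9,0.6,-2.3,0,0.01,0])

```text
time_s: 2.1
eef_pos: [0.4865, 0.2034, 0.1678]
tcp_rot: [3.133, -0.26, -1.755]
force: [-0.3, -0.3, -0.3]
opening: 0.0
```

```bash
python3 - <<'E'
from h import *
H=(533,113.2,-100.2)
F=hp(H,(-65,-62,30)); p,R=tcp_for(F,H[2]); p0,R0=cur();print(state()['time_s'],p0)
row(p,R,p0,R0)
F=hp(H,(-50,-62,30)); p,R=tcp_for(F,H[2]); row(p,R,p0,R0)
t=camera('top');cv2.imwrite('pics/t1.png',t)
E
```

```text
2.1 [0.48654335 0.20344317 0.16775052]
[1, -3.13, -0.06, 11.52, 0.01, 0.002, -0.006]  world [0.486 0.204 0.048]
[1, -1.68, -0.08, 11.9, 0.01, 0.002, -0.006]  world [0.484 0.189 0.048]
```

View pics/t1.png

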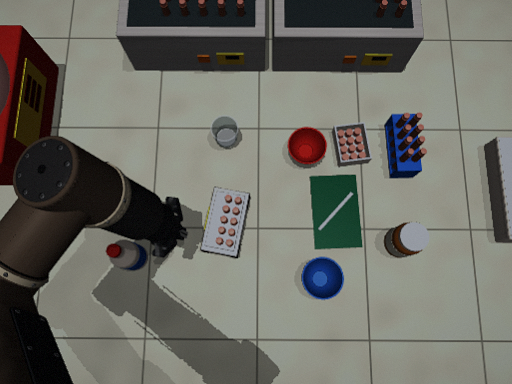

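Call:
move_arm(moves=[1,-0.9,0,3.5,0,0,0,1,-1.6,0,6,0,0,0,1,-2.4,0,9,0,0,0,1,-3.1,0,11.5,0,0,0,1,-3.1,0,11.5,0,0,0,1,-2.4,0,11.7,0,0,0,1,-1.7,0,11.9,0,0,0,1,-1.7,0,11.9,0,0,0])

```text
time_s: 2.82
eef_pos: [0.4835, 0.1877, 0.0511]
tcp_rot: [3.136, -0.257, -1.758]
force: [-0.0, -0.7, 1.2]
opening: 0.0
```

```bash
cat >> h.py <<'E'
def F_now():
    p,R=cur(); return (p+R@[.011,0,.022])*1000
def inheater(pose,Pmm):
    a=np.radians(pose[2]); c,s=np.cos(a),np.sin(a); d=Pmm[:2]-np.array(pose[:2]); return np.array([c*d[0]+s*d[1],-s*d[0]+c*d[1],Pmm[2]])
def arc(side,piv,deg,n=8,extra=0,p0=None,R0=None):
    """rotate tool with heater about pivot (world mm) by deg, in n rows"""
    if p0 is None:p0,R0=cur()
    pv=np.array([piv[0]/1000,piv[1]/1000,0])
    for i in range(1,n+1):
        Q=Ro.from_euler('z',deg*i/n,degrees=True).as_matrix()
        row(pv+Q@(p0-pv),Q@R0,p0,R0)
E
python3 - <<'E'
from h import *
H=(533,113.2,-100.2)
print(state()['time_s'],F_now(),inheater(H,F_now()))
p0,R0=cur()
piv=hp(H,(0,62,0))*1000;print(piv)
arc('r',piv,16,p0=p0,R0=R0)
cv2.imwrite('pics/s2.png',camera('scene')); 
E
```

```text
2.8167 [480.37339094 171.77940456  32.61600321] [-48.33422328 -62.16839614  32.61600321]
[594.02012769 102.2207461    0.        ]
[1, 0.42, 0.21, 0.11, 0.009, 0.0, -0.034]  world [0.481 0.184 0.051]
[1, 0.85, 0.41, 0.23, 0.018, 0.0, -0.068]  world [0.478 0.18  0.051]
[1, 1.29, 0.59, 0.34, 0.027, 0.001, -0.101]  world [0.475 0.176 0.051]
[1, 1.74, 0.76, 0.46, 0.035, 0.001, -0.135]  world [0.473 0.171 0.051]
[1, 2.18, 0.91, 0.58, 0.044, 0.001, -0.169]  world [0.47  0.167 0.051]
[1, 2.64, 1.04, 0.7, 0.053, 0.001, -0.203]  world [0.468 0.163 0.051]
[1, 3.09, 1.16, 0.82, 0.062, 0.001, -0.236]  world [0.466 0.158 0.051]
[1, 3.56, 1.26, 0.94, 0.071, 0.002, -0.27]  world [0.464 0.154 0.051]
```

View pics/s2.png

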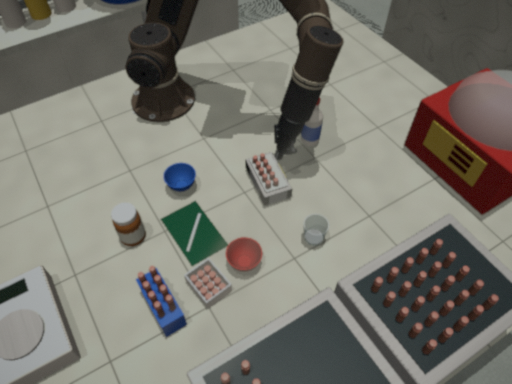

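Call:
move_arm(moves=[1,0.2,0.1,0.05,0,0,-0.01,1,0.4,0.2,0.1,0.01,0,-0.03,1,0.7,0.33,0.17,0.015,0,-0.05,1,1,0.47,0.26,0.02,0,-0.08,1,1.4,0.63,0.37,0.03,0,-0.11,1,1.8,0.78,0.47,0.035,0,-0.14,1,2.2,0.91,0.58,0.045,0,-0.17,1,2.6,1.03,0.69,0.05,0,-0.2])

```text
time_s: 3.53
eef_pos: [0.4697, 0.1668, 0.0504]
tcp_rot: [3.136, -0.252, -1.546]
force: [0.2, 6.0, 3.5]
opening: -0.003
```

```bash
cat > go.py <<'E'
import sys
from h import *
def see(near,name):
    t=camera('top');cv2.imwrite(f'pics/{name}.png',t)
    H=heater(t,near,dbg=f'pics/{name}d.png'); s=state()
    print('t',s['time_s'],'force',np.round(s['force'],1),'F in heater',inheater(H,F_now()).round(1)); return H
E
python3 - <<'E'
from go import *
H=see((.53,.105),'a1')
arc('r',hp(H,(0,62,0))*1000,16)
E
```

```text
top: centre 530.4 101.5 size 87.8 156.4 yaw -92.7
stoppers n=10: centre 531.1 102.0 yaw -92.1
mat frame: x -268.2 y -27.8 th -5.3
right pad [470.6 149.3]
left pad [594.4 143.5]
t 3.5833 force [1.5 3.9 2.8] F in heater [-45.3 -63.3  31.8]
[1, 0.41, 0.24, 0.11, 0.009, 0.0, -0.034]  world [0.467 0.162 0.05 ]
[1, 0.84, 0.46, 0.22, 0.017, 0.0, -0.068]  world [0.465 0.157 0.05 ]
[1, 1.27, 0.67, 0.33, 0.026, 0.001, -0.101]  world [0.463 0.153 0.05 ]
[1, 1.7, 0.86, 0.45, 0.035, 0.001, -0.135]  world [0.461 0.148 0.05 ]
[1, 2.15, 1.04, 0.56, 0.044, 0.001, -0.169]  world [0.459 0.143 0.05 ]
[1, 2.59, 1.2, 0.68, 0.052, 0.001, -0.203]  world [0.458 0.139 0.05 ]
[1, 3.05, 1.34, 0.8, 0.061, 0.002, -0.237]  world [0.456 0.134 0.05 ]
[1, 3.51, 1.47, 0.92, 0.07, 0.002, -0.27]  world [0.455 0.129 0.05 ]
```

View pics/a1d.png

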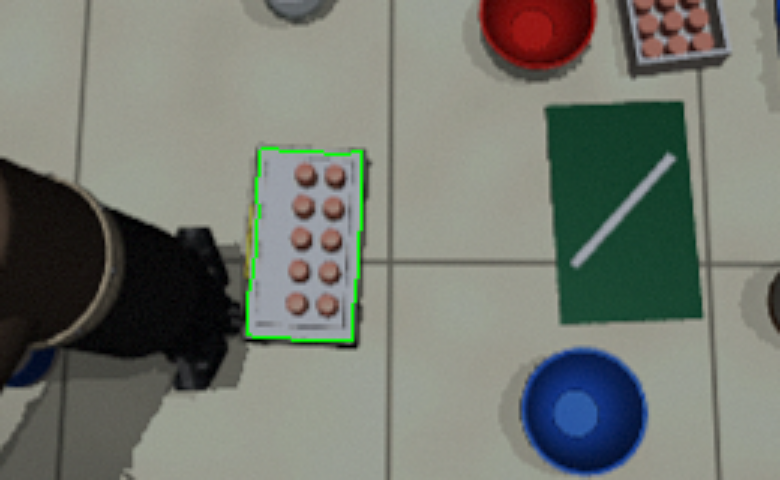

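Call:
move_arm(moves=[1,0.3,0.18,0.08,0.005,0,-0.025,1,0.7,0.38,0.18,0.015,0,-0.056,1,1.15,0.6,0.3,0.025,0,-0.09,1,1.6,0.81,0.42,0.033,0,-0.127,1,2.1,1.02,0.55,0.043,0,-0.165,1,2.6,1.2,0.68,0.052,0,-0.203,1,3.05,1.34,0.8,0.061,0,-0.237,1,3.5,1.47,0.92,0.07,0,-0.27])

```text
time_s: 4.25
eef_pos: [0.4555, 0.1301, 0.0504]
tcp_rot: [3.136, -0.251, -1.267]
force: [-1.2, 7.1, 4.1]
opening: 0.002
```

```bash

python3 - <<'E'
from go import *
H=see((.53,.095),'a2')
arc('r',hp(H,(0,66,0))*1000,16)
E
```

```text
top: centre 530.4 82.1 size 156.0 87.6 yaw -78.1
stoppers n=10: centre 531.3 82.9 yaw -78.2
mat frame: x -248.8 y -28.7 th 9.3
right pad [460.4 113.3]
left pad [581.8 138.9]
t 4.3 force [1.6 2.9 1.8] F in heater [-45.3 -63.1  31.7]
[1, 0.42, 0.25, 0.11, 0.009, 0.0, -0.034]  world [0.454 0.124 0.05 ]
[1, 0.85, 0.48, 0.22, 0.017, 0.0, -0.068]  world [0.453 0.119 0.05 ]
[1, 1.29, 0.7, 0.34, 0.026, 0.001, -0.101]  world [0.452 0.114 0.05 ]
[1, 1.74, 0.9, 0.45, 0.035, 0.001, -0.135]  world [0.451 0.109 0.05 ]
[1, 2.19, 1.09, 0.57, 0.043, 0.001, -0.169]  world [0.451 0.104 0.05 ]
[1, 2.65, 1.26, 0.69, 0.052, 0.001, -0.203]  world [0.451 0.099 0.05 ]
[1, 3.11, 1.41, 0.81, 0.061, 0.002, -0.237]  world [0.451 0.094 0.05 ]
[1, 3.58, 1.54, 0.93, 0.07, 0.002, -0.27]  world [0.451 0.089 0.05 ]
```

Call:
move_arm(moves=[1,0.3,0.18,0.08,0.005,0,-0.025,1,0.7,0.4,0.18,0.015,0,-0.056,1,1.15,0.63,0.3,0.025,0,-0.09,1,1.65,0.86,0.43,0.033,0,-0.128,1,2.15,1.08,0.56,0.043,0,-0.166,1,2.65,1.26,0.69,0.052,0,-0.203,1,3.1,1.41,0.81,0.061,0,-0.237,1,3.7,1.56,0.96,0.07,0,-0.28])

```text
time_s: 4.97
eef_pos: [0.4513, 0.0883, 0.0502]
tcp_rot: [3.132, -0.25, -0.979]
force: [-2.5, 5.3, 3.9]
opening: 0.003
```

```bash
cat >> go.py <<'E'
def switch(H,side,back=25):
    """waypoints: back off, across behind, in to 5 mm gap at the other pad"""
    p0,R0=cur(); f=inheater(H,F_now()); s=62 if side=='l' else -62
    for q in ((-45-back,f[1],32),(-45-back,s,32),(-50,s,32)):
        p,R=tcp_for(hp(H,q),H[2]); row(p,R,p0,R0)
E
python3 - <<'E'
from go import *
H=see((.53,.07),'a3')
switch(H,'l')
E
```

```text
top: centre 536.1 62.3 size 154.7 86.7 yaw -62.4
stoppers n=10: centre 537.1 62.9 yaw -63.1
mat frame: x -228.8 y -24.0 th 25.0
right pad [460.3  73.5]
left pad [570.2 130.9]
t 5.0167 force [-0.6  1.3  0. ] F in heater [-45.2 -63.1  31.3]
[1, -2.38, -0.43, -0.66, -0.017, 0.011, 0.11]  world [0.44 0.11 0.05]
[1, -1.02, -12.86, -0.45, -0.017, 0.011, 0.11]  world [0.551 0.168 0.05 ]
[1, 0.91, -12.64, 0.04, -0.017, 0.011, 0.11]  world [0.56 0.15 0.05]
```

View pics/a3d.png

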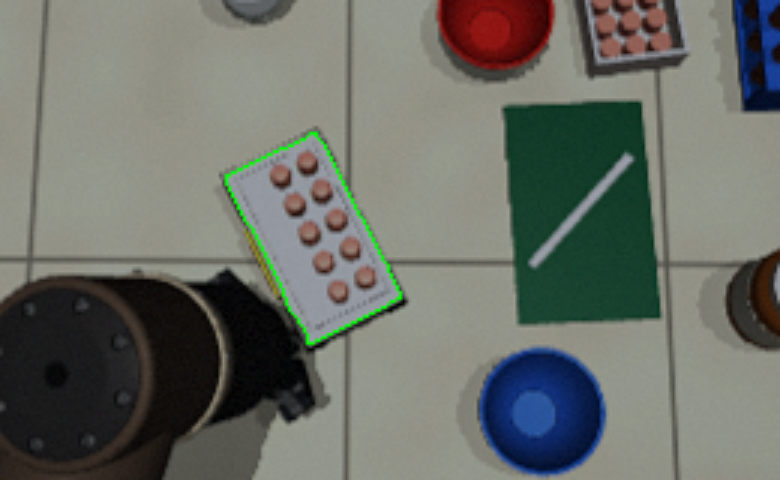

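Call:
move_arm(moves=[1,-1.5,-0.2,-0.4,0,0,0.05,1,-2.4,-0.4,-0.65,-0.015,0.01,0.11,1,-2.4,-0.5,-0.65,-0.015,0.01,0.11,1,-2,-4.5,-0.6,-0.015,0.01,0.11,1,-1.5,-8.6,-0.5,-0.015,0.01,0.11,1,-1,-12.6,-0.45,-0.015,0.01,0.11,1,-1,-12.7,-0.45,-0.015,0.01,0.11,1,0.5,-12.7,-0.1,-0.015,0.01,0.11])

```text
time_s: 5.68
eef_pos: [0.5604, 0.1551, 0.0496]
tcp_rot: [-3.141, -0.261, -1.093]
force: [-1.0, -1.2, -0.2]
opening: 0.003
```

```bash

python3 - <<'E'
from go import *
H=see((.536,.062),'a4')
arc('l',hp(H,(0,-66,0))*1000,-16)
E
```

```text
top: centre 535.9 61.5 size 155.6 87.3 yaw -62.2
stoppers n=10: centre 537.1 62.2 yaw -62.5
mat frame: x -228.0 y -24.1 th 25.2
right pad [460.1  72.4]
left pad [569.8 130.2]
t 5.7333 force [ 1.  -2.9 -0.2] F in heater [-52.3  63.   30.9]
[1, 0.44, -0.24, 0.12, -0.009, -0.0, 0.034]  world [0.564 0.149 0.049]
[1, 0.88, -0.46, 0.24, -0.018, -0.0, 0.067]  world [0.568 0.146 0.049]
[1, 1.34, -0.66, 0.36, -0.027, -0.0, 0.101]  world [0.572 0.142 0.049]
[1, 1.79, -0.85, 0.48, -0.036, -0.0, 0.135]  world [0.576 0.139 0.049]
[1, 2.26, -1.02, 0.6, -0.045, -0.0, 0.169]  world [0.58  0.136 0.049]
[1, 2.73, -1.17, 0.73, -0.054, -0.0, 0.202]  world [0.583 0.132 0.049]
[1, 3.2, -1.31, 0.86, -0.063, -0.0, 0.236]  world [0.587 0.128 0.049]
[1, 3.68, -1.43, 0.99, -0.072, -0.0, 0.27]  world [0.59  0.124 0.049]
```

View pics/a4d.png

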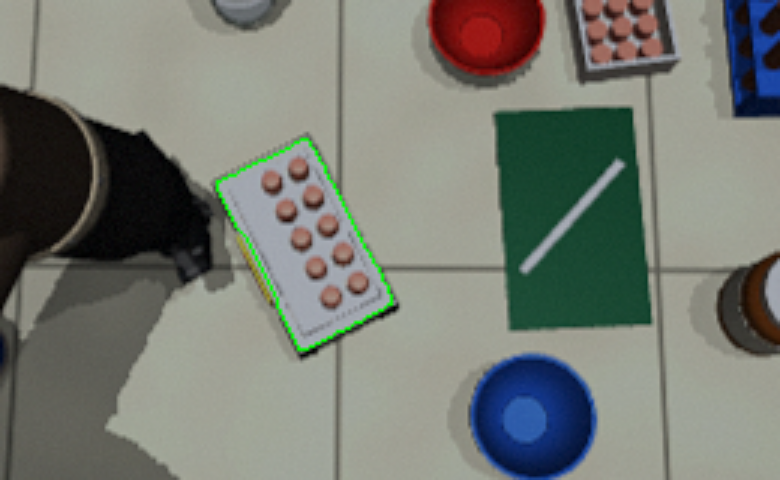

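Call:
move_arm(moves=[1,0.35,0,0.09,0,0,0,1,0.55,-0.02,0.15,0,0,0,1,0.75,-0.05,0.2,0,0,0.01,1,1.05,-0.2,0.28,-0.007,0,0.028,1,1.4,-0.4,0.37,-0.015,0,0.056,1,1.8,-0.6,0.47,-0.024,0,0.088,1,2.2,-0.78,0.58,-0.032,0,0.12,1,2.6,-0.94,0.69,-0.04,0,0.15])

```text
time_s: 6.4
eef_pos: [0.5802, 0.1339, 0.0505]
tcp_rot: [-3.139, -0.261, -1.254]
force: [-1.4, 2.9, -0.2]
opening: -0.002
```

```bash

python3 - <<'E'
from go import *
H=see((.54,.055),'a5')
arc('l',hp(H,(0,-66,0))*1000,-18)
E
```

```text
top: centre 542.3 54.3 size 155.7 86.9 yaw -70.1
stoppers n=10: centre 543.4 54.6 yaw -70.1
mat frame: x -220.5 y -18.1 th 17.3
right pad [468.7  75.4]
left pad [585.3 117.7]
t 6.45 force [0.6 1.4 0.3] F in heater [-45.1  62.7  32.1]
[1, 0.49, -0.25, 0.13, -0.01, 0.0, 0.038]  world [0.585 0.13  0.05 ]
[1, 0.98, -0.48, 0.26, -0.02, 0.0, 0.076]  world [0.589 0.125 0.05 ]
[1, 1.49, -0.68, 0.4, -0.03, 0.0, 0.114]  world [0.592 0.121 0.05 ]
[1, 2.0, -0.87, 0.54, -0.041, 0.0, 0.152]  world [0.596 0.117 0.05 ]
[1, 2.52, -1.03, 0.67, -0.051, 0.0, 0.19]  world [0.599 0.112 0.05 ]
[1, 3.04, -1.18, 0.81, -0.061, 0.001, 0.228]  world [0.602 0.107 0.05 ]
[1, 3.57, -1.3, 0.96, -0.071, 0.001, 0.266]  world [0.605 0.102 0.05 ]
[1, 4.11, -1.4, 1.1, -0.081, 0.001, 0.304]  world [0.607 0.098 0.05 ]
```

Call:
move_arm(moves=[1,0.35,-0.18,0.09,-0.007,0,0.027,1,0.8,-0.4,0.21,-0.016,0,0.062,1,1.35,-0.63,0.36,-0.027,0,0.103,1,1.9,-0.84,0.51,-0.039,0,0.145,1,2.45,-1.01,0.65,-0.05,0,0.185,1,3,-1.17,0.8,-0.06,0,0.225,1,3.55,-1.3,0.95,-0.07,0,0.265,1,4.1,-1.4,1.1,-0.08,0,0.304])

```text
time_s: 7.12
eef_pos: [0.6069, 0.0974, 0.0505]
tcp_rot: [-3.138, -0.26, -1.569]
force: [-0.9, 3.8, -1.0]
opening: 0.001
```

```bash

python3 - <<'E'
from go import *
H=see((.545,.04),'a6')
arc('l',hp(H,(0,-66,0))*1000,-16)
E
```

```text
top: centre 547.5 31.6 size 155.5 87.2 yaw -86.3
stoppers n=10: centre 548.9 31.8 yaw -86.5
mat frame: x -197.6 y -14.0 th 1.1
right pad [482.7  72.6]
left pad [606.5  80.5]
t 7.1667 force [1.4 0.7 0.2] F in heater [-44.8  62.8  32. ]
[1, 0.43, -0.23, 0.11, -0.009, 0.0, 0.034]  world [0.61  0.092 0.05 ]
[1, 0.86, -0.45, 0.23, -0.018, 0.0, 0.067]  world [0.612 0.088 0.05 ]
[1, 1.3, -0.66, 0.35, -0.027, 0.0, 0.101]  world [0.614 0.083 0.05 ]
[1, 1.75, -0.84, 0.47, -0.036, 0.0, 0.135]  world [0.616 0.078 0.05 ]
[1, 2.21, -1.01, 0.59, -0.045, 0.001, 0.169]  world [0.617 0.074 0.05 ]
[1, 2.67, -1.17, 0.71, -0.054, 0.001, 0.202]  world [0.619 0.069 0.05 ]
[1, 3.13, -1.31, 0.84, -0.063, 0.001, 0.236]  world [0.62  0.064 0.05 ]
[1, 3.6, -1.43, 0.96, -0.072, 0.001, 0.27]  world [0.621 0.059 0.05 ]
```

Call:
move_arm(moves=[1,0.35,-0.19,0.09,-0.007,0,0.027,1,0.75,-0.4,0.2,-0.016,0,0.059,1,1.2,-0.61,0.32,-0.025,0,0.094,1,1.7,-0.82,0.45,-0.035,0,0.132,1,2.2,-1.01,0.59,-0.045,0,0.169,1,2.7,-1.18,0.72,-0.055,0,0.205,1,3.15,-1.31,0.85,-0.063,0,0.237,1,3.6,-1.43,0.96,-0.072,0,0.27])

```text
time_s: 7.83
eef_pos: [0.6212, 0.0602, 0.0505]
tcp_rot: [-3.139, -0.259, -1.848]
force: [0.9, 4.0, 1.0]
opening: 0.001
```

```bash

python3 - <<'E'
from go import *
H=see((.545,.015),'a7')
switch(H,'r')
E
```

```text
top: centre 547.0 11.5 size 87.5 155.2 yaw -100.9
stoppers n=10: centre 548.5 11.4 yaw -101.0
mat frame: x -177.6 y -15.4 th -13.5
right pad [494.6  67.4]
left pad [616.4  44. ]
t 7.8833 force [1.5 1.9 0.3] F in heater [-44.9  62.5  32. ]
[1, -2.42, 0.37, -0.64, 0.021, 0.002, -0.087]  world [0.625 0.084 0.05 ]
[1, -1.33, 12.77, -0.38, 0.021, 0.002, -0.087]  world [0.502 0.108 0.05 ]
[1, 0.59, 12.59, 0.13, 0.021, 0.002, -0.087]  world [0.499 0.088 0.05 ]
```

View pics/a7d.png

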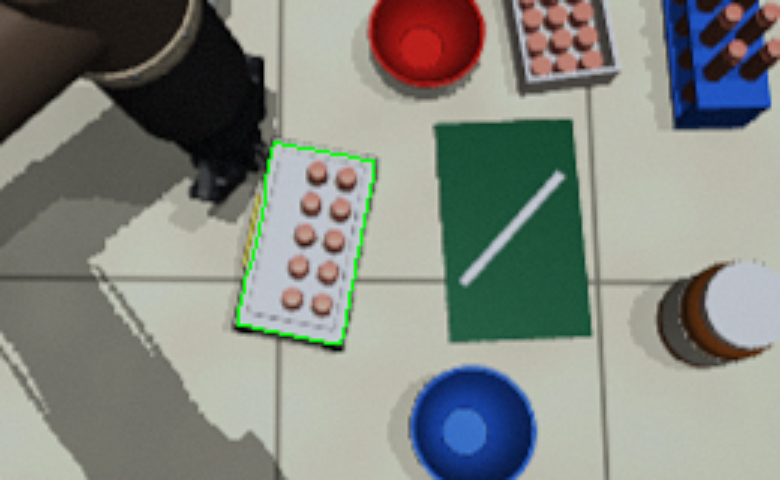

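Call:
move_arm(moves=[1,-1.5,0.2,-0.4,0,0,-0.04,1,-2.4,0.4,-0.65,0.02,0,-0.087,1,-2.4,0.5,-0.65,0.02,0,-0.087,1,-2.1,4.4,-0.55,0.02,0,-0.087,1,-1.7,8.5,-0.45,0.02,0,-0.087,1,-1.3,12.5,-0.4,0.02,0,-0.087,1,-1.3,12.6,-0.4,0.02,0,-0.087,1,0.3,12.6,0.05,0.02,0,-0.087])

```text
time_s: 8.55
eef_pos: [0.4978, 0.0933, 0.0511]
tcp_rot: [-3.141, -0.259, -1.75]
force: [1.3, 0.2, 0.1]
opening: -0.001
```

```bash

python3 - <<'E'
from go import *
H=see((.547,.011),'a8')
arc('r',hp(H,(0,66,0))*1000,16)
E
```

```text
top: centre 547.1 10.6 size 87.2 155.0 yaw -101.4
stoppers n=10: centre 548.6 10.9 yaw -101.5
mat frame: x -176.7 y -15.3 th -14.0
right pad [495.3  67. ]
left pad [616.8  42.5]
t 8.6 force [-1.7 -4.3 -1. ] F in heater [-51.  -65.5  32.2]
[1, 0.44, 0.23, 0.12, 0.009, 0.0, -0.034]  world [0.493 0.086 0.051]
[1, 0.9, 0.45, 0.24, 0.018, 0.0, -0.067]  world [0.49  0.081 0.051]
[1, 1.36, 0.66, 0.36, 0.027, 0.0, -0.101]  world [0.487 0.077 0.051]
[1, 1.82, 0.84, 0.49, 0.036, 0.0, -0.135]  world [0.484 0.073 0.051]
[1, 2.29, 1.01, 0.61, 0.045, 0.0, -0.169]  world [0.482 0.068 0.051]
[1, 2.77, 1.16, 0.74, 0.054, 0.0, -0.202]  world [0.479 0.064 0.051]
[1, 3.25, 1.3, 0.87, 0.063, 0.0, -0.236]  world [0.477 0.059 0.051]
[1, 3.74, 1.41, 1.0, 0.072, 0.0, -0.27]  world [0.475 0.054 0.051]
```

View pics/a8d.png

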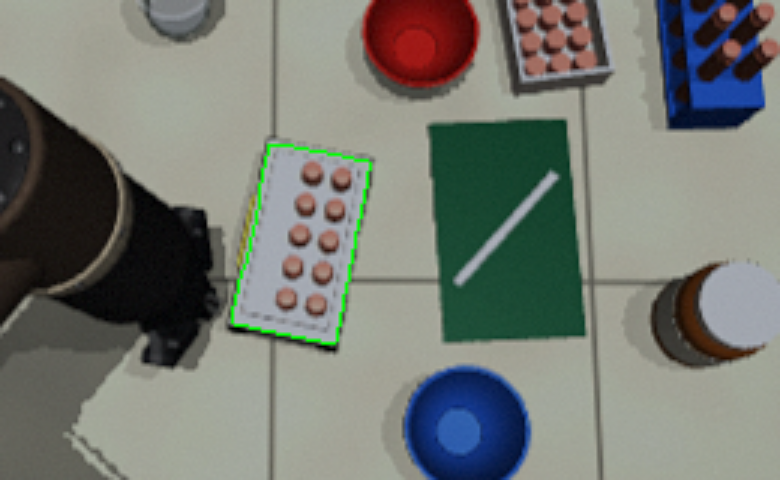

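Call:
move_arm(moves=[1,0.3,-0.15,0.08,0,0,0,1,0.5,-0.2,0.13,0,0,0,1,0.7,-0.15,0.19,0,0,-0.01,1,1,0,0.27,0.007,0,-0.028,1,1.4,0.22,0.38,0.016,0,-0.06,1,1.85,0.43,0.5,0.025,0,-0.095,1,2.35,0.63,0.63,0.035,0,-0.13,1,2.85,0.82,0.76,0.045,0,-0.167])

```text
time_s: 9.27
eef_pos: [0.4852, 0.0642, 0.0504]
tcp_rot: [-3.141, -0.259, -1.578]
force: [1.5, 4.2, 0.1]
opening: 0.002
```

```bash

python3 - <<'E'
from go import *
H=see((.547,.0),'a9')
arc('r',hp(H,(0,66,0))*1000,18)
E
```

```text
top: centre 543.7 -0.4 size 87.2 154.8 yaw -92.5
stoppers n=10: centre 545.3 -0.1 yaw -92.5
mat frame: x -165.8 y -19.2 th -5.1
right pad [483.7  47.2]
left pad [607.6  41.9]
t 9.3167 force [ 1.   0.6 -0.2] F in heater [-44.4 -61.9  31.9]
[1, 0.48, 0.25, 0.13, 0.01, 0.0, -0.038]  world [0.481 0.058 0.05 ]
[1, 0.98, 0.48, 0.26, 0.02, 0.0, -0.076]  world [0.479 0.053 0.05 ]
[1, 1.48, 0.68, 0.39, 0.03, 0.0, -0.114]  world [0.477 0.048 0.05 ]
[1, 1.98, 0.87, 0.53, 0.04, 0.0, -0.152]  world [0.475 0.042 0.05 ]
[1, 2.5, 1.04, 0.67, 0.05, 0.0, -0.19]  world [0.473 0.037 0.05 ]
[1, 3.02, 1.18, 0.8, 0.061, 0.0, -0.228]  world [0.472 0.032 0.05 ]
[1, 3.54, 1.3, 0.94, 0.071, 0.0, -0.266]  world [0.471 0.026 0.05 ]
[1, 4.07, 1.41, 1.08, 0.081, 0.0, -0.304]  world [0.47  0.021 0.05 ]
```

Call:
move_arm(moves=[1,0.35,0.18,0.09,0.007,0,-0.027,1,0.8,0.4,0.21,0.016,0,-0.062,1,1.35,0.63,0.36,0.027,0,-0.103,1,1.9,0.84,0.51,0.039,0,-0.146,1,2.45,1.02,0.65,0.05,0,-0.186,1,3,1.18,0.8,0.06,0,-0.226,1,3.55,1.3,0.94,0.071,0,-0.266,1,4.1,1.41,1.09,0.081,0,-0.306])

```text
time_s: 9.98
eef_pos: [0.4702, 0.0214, 0.0503]
tcp_rot: [3.141, -0.26, -1.261]
force: [-0.3, 3.4, 1.2]
opening: 0.002
```

```bash

python3 - <<'E'
from go import *
H=see((.545,-.022),'b1')
arc('r',hp(H,(0,66,0))*1000,16)
E
```

```text
top: centre 545.7 -23.1 size 155.7 86.6 yaw -75.9
stoppers n=10: centre 546.7 -23.2 yaw -76.3
mat frame: x -143.1 y -18.2 th 11.5
right pad [474.7   5.5]
left pad [594.9  35.7]
t 10.0333 force [-0.9  1.3 -0.9] F in heater [-44.3 -62.7  31.8]
[1, 0.43, 0.23, 0.11, 0.009, 0.0, -0.034]  world [0.468 0.015 0.05 ]
[1, 0.86, 0.45, 0.23, 0.018, 0.0, -0.067]  world [0.468 0.01  0.05 ]
[1, 1.3, 0.65, 0.35, 0.027, 0.0, -0.101]  world [0.467 0.005 0.05 ]
[1, 1.75, 0.84, 0.47, 0.036, 0.0, -0.135]  world [0.467 0.    0.05 ]
[1, 2.21, 1.01, 0.59, 0.045, 0.0, -0.169]  world [ 0.467 -0.005  0.05 ]
[1, 2.67, 1.16, 0.71, 0.054, 0.0, -0.202]  world [ 0.467 -0.01   0.05 ]
[1, 3.13, 1.3, 0.84, 0.063, 0.0, -0.236]  world [ 0.467 -0.015  0.05 ]
[1, 3.6, 1.41, 0.96, 0.072, 0.0, -0.27]  world [ 0.467 -0.02   0.05 ]
```

Call:
move_arm(moves=[1,0.35,0.19,0.09,0.007,0,-0.027,1,0.8,0.42,0.21,0.016,0,-0.062,1,1.3,0.65,0.35,0.027,0,-0.101,1,1.85,0.87,0.49,0.038,0,-0.142,1,2.4,1.07,0.64,0.049,0,-0.183,1,2.95,1.24,0.79,0.06,0,-0.223,1,3.5,1.38,0.94,0.07,0,-0.263,1,3.95,1.48,1.05,0.078,0,-0.295])

```text
time_s: 10.7
eef_pos: [0.4708, -0.0216, 0.0528]
tcp_rot: [3.137, -0.256, -0.957]
force: [-1.6, 2.3, -1.7]
opening: -0.002
```

```bash

python3 - <<'E'
from go import *
H=see((.548,-.045),'b2')
switch(H,'l')
E
```

```text
top: centre 555.5 -45.2 size 157.3 88.7 yaw -58.0
stoppers n=13: centre 546.1 -26.7 yaw -121.1
mat frame: x -120.5 y -9.4 th 29.4
right pad [479.1 -39.9]
left pad [584.3  25.8]
t 10.75 force [-0.3 -1.2  0.3] F in heater [-48.2 -59.2  34.3]
[1, -2.17, -0.2, -0.32, -0.009, 0.006, 0.055]  world [ 0.46  -0.003  0.05 ]
[1, -1.51, -12.3, -0.21, -0.009, 0.006, 0.055]  world [0.562 0.061 0.05 ]
[1, 0.42, -12.19, 0.3, -0.009, 0.006, 0.055]  world [0.573 0.044 0.05 ]
```

View pics/b2d.png

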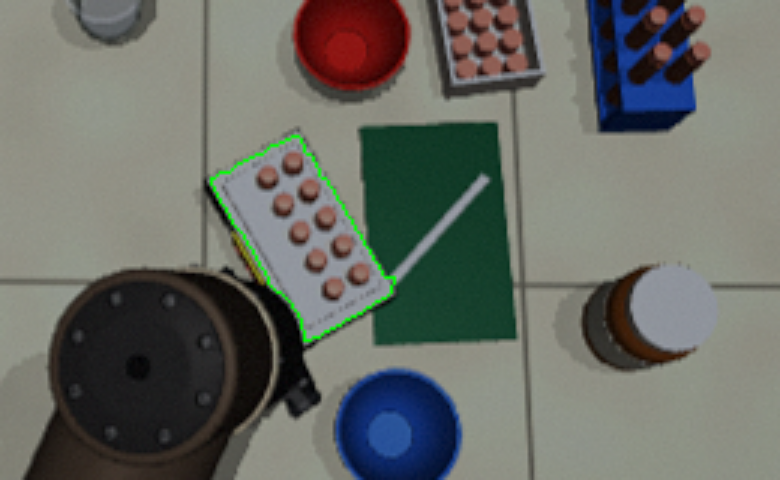

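```bash

python3 - <<'E'
s=open('h.py').read()
s=s.replace("np.ones((3,3)))\n","cv2.getStructuringElement(cv2.MORPH_ELLIPSE,(7,7)))\n",1)
s=s.replace("    if dbg:\n        o=","    S=S[np.linalg.norm(S-[cx,cy],axis=1)<62]\n    if dbg:\n        o=",1)
open('h.py','w').write(s)
from go import *
for n,c in(('b2',(.55,-.045)),('a9',(.547,0))): H=heater(cv2.imread(f'pics/{n}.png'),c)
H=heater(cv2.imread('pics/b2.png'),(.55,-.045)); H=(H[0],H[1],-59.3)
switch(H,'l')
E
```

```text
top: centre 554.4 -44.3 size 156.1 85.7 yaw -58.5
stoppers n=10: centre 555.4 -44.3 yaw -60.3
mat frame: x -121.5 y -10.5 th 28.9
right pad [478.  -38.4]
left pad [583.7  26.4]
top: centre 544.2 -0.2 size 87.1 156.1 yaw -92.2
stoppers n=10: centre 545.3 -0.1 yaw -92.5
mat frame: x -166.0 y -18.7 th -4.8
right pad [484.   47.1]
left pad [607.9  42.4]
top: centre 554.4 -44.3 size 156.1 85.7 yaw -58.5
stoppers n=10: centre 555.4 -44.3 yaw -60.3
mat frame: x -121.5 y -10.5 th 28.9
right pad [478.  -38.4]
left pad [583.7  26.4]
[1, -2.43, -0.31, -0.38, -0.015, 0.006, 0.076]  world [ 0.459 -0.001  0.05 ]
[1, -1.5, -12.44, -0.21, -0.015, 0.006, 0.076]  world [0.564 0.062 0.05 ]
[1, 0.43, -12.28, 0.3, -0.015, 0.006, 0.076]  world [0.574 0.044 0.05 ]
```

Call:
move_arm(moves=[1,-1.5,-0.2,-0.25,0,0,0.04,1,-2.4,-0.3,-0.4,-0.015,0.005,0.075,1,-2.4,-0.4,-0.4,-0.015,0.005,0.075,1,-2.1,-4.4,-0.35,-0.015,0.005,0.075,1,-1.8,-8.4,-0.3,-0.015,0.005,0.075,1,-1.5,-12.3,-0.2,-0.015,0.005,0.075,1,-1.5,-12.4,-0.2,-0.015,0.005,0.075,1,0,-12.3,0.2,-0.015,0.005,0.075])

```text
time_s: 11.42
eef_pos: [0.5737, 0.0511, 0.0498]
tcp_rot: [-3.141, -0.261, -1.034]
force: [-0.2, -0.6, -0.9]
opening: -0.002
```

```bash

python3 - <<'E'
from go import *
H=see((.555,-.044),'b3')
arc('l',hp(H,(0,-66,0))*1000,-16)
E
```

```text
top: centre 554.8 -46.2 size 155.6 89.4 yaw -59.8
stoppers n=10: centre 555.2 -44.6 yaw -59.7
mat frame: x -119.6 y -10.2 th 27.6
right pad [478.6 -38.5]
left pad [585.8  23.8]
t 11.4667 force [ 1.7 -1.1  0.2] F in heater [-55.9  63.2  31.1]
[1, 0.44, -0.24, 0.12, -0.009, -0.0, 0.034]  world [0.577 0.045 0.049]
[1, 0.89, -0.46, 0.24, -0.018, -0.0, 0.067]  world [0.582 0.042 0.049]
[1, 1.35, -0.67, 0.36, -0.027, -0.0, 0.101]  world [0.586 0.039 0.049]
[1, 1.81, -0.86, 0.48, -0.036, -0.0, 0.135]  world [0.59  0.036 0.049]
[1, 2.28, -1.04, 0.61, -0.045, -0.0, 0.169]  world [0.594 0.033 0.049]
[1, 2.76, -1.2, 0.74, -0.054, -0.0, 0.202]  world [0.598 0.029 0.049]
[1, 3.24, -1.34, 0.86, -0.063, -0.0, 0.236]  world [0.602 0.026 0.049]
[1, 3.72, -1.46, 0.99, -0.072, -0.0, 0.27]  world [0.605 0.022 0.049]
```

View pics/b3d.png

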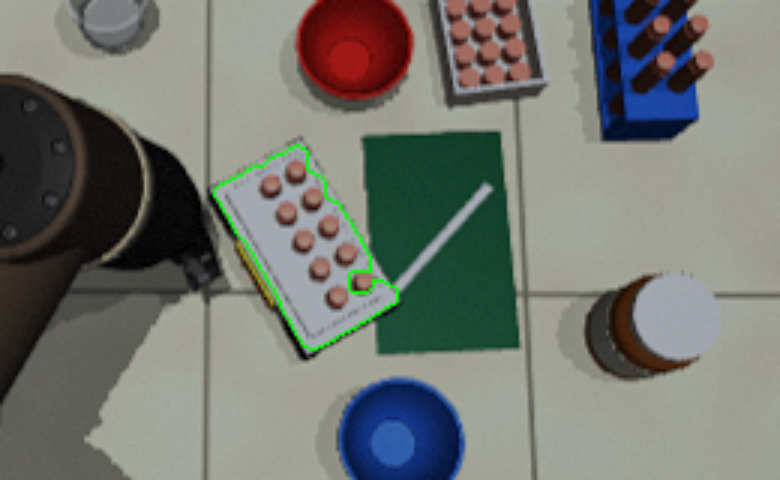

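Call:
move_arm(moves=[1,0.4,0,0.1,0,0,0,1,0.7,0,0.19,0,0,0,1,0.9,-0.02,0.24,0,0,0,1,1.15,-0.08,0.31,-0.004,0,0.014,1,1.45,-0.25,0.39,-0.01,0,0.037,1,1.85,-0.47,0.49,-0.02,0,0.07,1,2.3,-0.69,0.61,-0.028,0,0.105,1,2.8,-0.88,0.74,-0.038,0,0.142])

```text
time_s: 12.13
eef_pos: [0.5949, 0.0288, 0.0505]
tcp_rot: [-3.14, -0.261, -1.188]
force: [-1.7, 3.0, -1.0]
opening: 0.002
```

```bash

python3 - <<'E'
s=open('h.py').read()
a=s.index("    m=(m|(pk>0)");b=s.index("    cs=cv2.findContours",a)
s=s[:a]+"""    m=(m|(pk>0).astype(np.uint8))*w; m=cv2.morphologyEx(m,cv2.MORPH_CLOSE,np.ones((5,5)))
    m=cv2.morphologyEx(m,cv2.MORPH_OPEN,cv2.getStructuringElement(cv2.MORPH_ELLIPSE,(7,7)))
"""+s[b:]
s=s.replace("    # mat frame\n","    if len(S)==10: cx,cy,yl=q[0],q[1],an2+90\n    # mat frame\n")
open('h.py','w').write(s)
from go import *
H=see((.558,-.055),'b4')
arc('l',hp(H,(0,-66,0))*1000,-18)
E
```

```text
top: centre 559.2 -49.5 size 157.7 97.5 yaw -63.8
stoppers n=10: centre 562.3 -51.4 yaw -67.4
mat frame: x -114.0 y -2.9 th 20.0
right pad [487.8 -33.7]
left pad [602.2  14. ]
t 12.1833 force [ 2.  -0.6  0.4] F in heater [-44.6  61.6  32.1]
[1, 0.49, -0.24, 0.13, -0.01, 0.0, 0.038]  world [0.6   0.025 0.051]
[1, 0.98, -0.45, 0.26, -0.02, 0.0, 0.076]  world [0.604 0.021 0.051]
[1, 1.48, -0.65, 0.4, -0.03, 0.0, 0.114]  world [0.608 0.017 0.051]
[1, 1.99, -0.82, 0.53, -0.041, 0.0, 0.152]  world [0.611 0.012 0.051]
[1, 2.51, -0.98, 0.67, -0.051, 0.0, 0.19]  world [0.615 0.008 0.051]
[1, 3.03, -1.11, 0.81, -0.061, 0.0, 0.228]  world [0.618 0.004 0.051]
[1, 3.56, -1.23, 0.95, -0.071, 0.0, 0.266]  world [ 0.621 -0.001  0.051]
[1, 4.09, -1.32, 1.09, -0.081, 0.001, 0.304]  world [ 0.624 -0.006  0.051]
```

Call:
move_arm(moves=[1,0.35,-0.17,0.09,-0.007,0,0.027,1,0.8,-0.38,0.21,-0.016,0,0.062,1,1.35,-0.6,0.36,-0.027,0,0.103,1,1.9,-0.79,0.51,-0.039,0,0.145,1,2.45,-0.96,0.65,-0.05,0,0.185,1,3,-1.1,0.8,-0.06,0,0.226,1,3.55,-1.23,0.95,-0.071,0,0.266,1,4.1,-1.32,1.1,-0.081,0,0.304])

```text
time_s: 12.85
eef_pos: [0.6233, -0.006, 0.0505]
tcp_rot: [-3.14, -0.26, -1.503]
force: [-0.8, 4.3, 1.4]
opening: -0.001
```

```bash

python3 - <<'E'
from go import *
H=see((.563,-.075),'b5')
arc('l',hp(H,(0,-66,0))*1000,-17)
E
```

```text
top: centre 566.6 -71.8 size 158.7 98.9 yaw -78.6
stoppers n=10: centre 568.7 -74.0 yaw -83.4
mat frame: x -91.2 y 2.5 th 4.0
right pad [502.  -36.5]
left pad [625.1 -22.2]
t 12.9 force [1.8 1.2 0.8] F in heater [-44.3  61.7  32.1]
[1, 0.45, -0.24, 0.12, -0.01, 0.0, 0.036]  world [ 0.626 -0.011  0.051]
[1, 0.91, -0.46, 0.24, -0.019, 0.0, 0.072]  world [ 0.629 -0.016  0.051]
[1, 1.38, -0.67, 0.37, -0.029, 0.0, 0.108]  world [ 0.631 -0.021  0.051]
[1, 1.86, -0.85, 0.5, -0.038, 0.0, 0.143]  world [ 0.634 -0.025  0.051]
[1, 2.34, -1.02, 0.63, -0.048, 0.0, 0.179]  world [ 0.636 -0.03   0.051]
[1, 2.83, -1.17, 0.76, -0.057, 0.0, 0.215]  world [ 0.637 -0.035  0.051]
[1, 3.32, -1.3, 0.89, -0.067, 0.0, 0.251]  world [ 0.639 -0.04   0.051]
[1, 3.82, -1.41, 1.02, -0.076, 0.0, 0.287]  world [ 0.64  -0.045  0.051]
```

View pics/b5d.png

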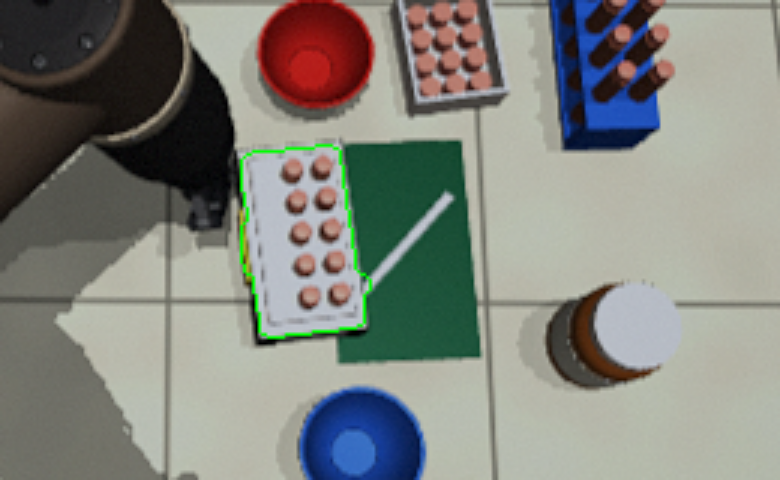

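Call:
move_arm(moves=[1,0.35,-0.19,0.09,-0.007,0,0.028,1,0.8,-0.41,0.21,-0.016,0,0.063,1,1.3,-0.64,0.35,-0.027,0,0.102,1,1.85,-0.85,0.5,-0.038,0,0.143,1,2.45,-1.06,0.66,-0.05,0,0.187,1,3.05,-1.24,0.82,-0.062,0,0.231,1,3.65,-1.38,0.98,-0.073,0,0.275,1,4.3,-1.5,1.15,-0.085,0,0.322])

```text
time_s: 13.57
eef_pos: [0.6414, -0.0495, 0.0505]
tcp_rot: [-3.139, -0.26, -1.837]
force: [0.8, 5.6, 0.6]
opening: -0.005
```

```bash

python3 - <<'E'
from go import *
H=see((.57,-.098),'b6')
switch(H,'r')
E
```

```text
top: centre 566.1 -101.8 size 98.9 155.1 yaw -100.7
stoppers n=10: centre 569.0 -98.1 yaw -100.6
mat frame: x -67.1 y 1.7 th -13.2
right pad [516.4 -42.4]
left pad [638.3 -65.3]
t 13.6167 force [2.1 1.5 1.8] F in heater [-43.9  61.2  32. ]
[1, -2.52, 0.35, -0.66, 0.019, 0.002, -0.082]  world [ 0.645 -0.025  0.05 ]
[1, -1.51, 12.63, -0.42, 0.019, 0.002, -0.082]  world [ 0.524 -0.002  0.05 ]
[1, 0.42, 12.46, 0.09, 0.019, 0.002, -0.082]  world [ 0.52  -0.021  0.05 ]
```

View pics/b6d.png

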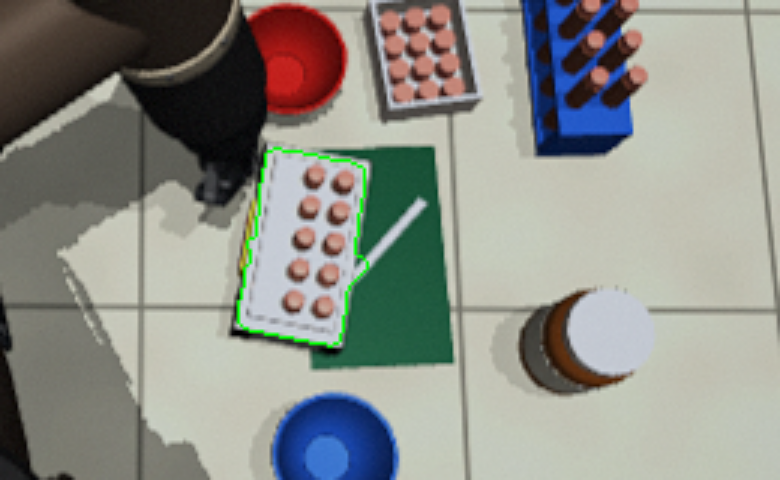

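Call:
move_arm(moves=[1,-1.5,0.2,-0.4,0,0,-0.04,1,-2.5,0.4,-0.65,0.02,0,-0.08,1,-2.5,0.5,-0.65,0.02,0,-0.08,1,-2.2,4.4,-0.55,0.02,0,-0.08,1,-1.8,8.4,-0.5,0.02,0,-0.08,1,-1.5,12.2,-0.4,0.02,0,-0.08,1,-1.5,12.3,-0.4,0.02,0,-0.08,1,0.1,12.3,0,0.02,0,-0.08])

```text
time_s: 14.28
eef_pos: [0.5206, -0.0165, 0.051]
tcp_rot: [-3.141, -0.26, -1.744]
force: [2.1, 0.2, 0.1]
opening: -0.0
```

```bash

python3 - <<'E'
from go import *
H=see((.57,-.098),'b7')
arc('r',hp(H,(0,66,0))*1000,16)
E
```

```text
top: centre 566.0 -102.6 size 101.5 154.5 yaw -101.4
stoppers n=10: centre 569.1 -99.1 yaw -101.1
mat frame: x -66.1 y 1.7 th -13.7
right pad [517. -43.]
left pad [638.6 -66.9]
t 14.3333 force [-1.8 -2.8  0.7] F in heater [-52.1 -64.   32.3]
[1, 0.44, 0.24, 0.12, 0.009, 0.0, -0.034]  world [ 0.516 -0.024  0.051]
[1, 0.89, 0.46, 0.24, 0.018, 0.0, -0.067]  world [ 0.513 -0.028  0.051]
[1, 1.34, 0.67, 0.36, 0.027, 0.0, -0.101]  world [ 0.51  -0.032  0.051]
[1, 1.8, 0.86, 0.48, 0.036, 0.0, -0.135]  world [ 0.508 -0.036  0.051]
[1, 2.27, 1.03, 0.61, 0.045, 0.0, -0.169]  world [ 0.505 -0.041  0.051]
[1, 2.74, 1.19, 0.73, 0.054, 0.0, -0.202]  world [ 0.503 -0.045  0.051]
[1, 3.22, 1.33, 0.86, 0.063, 0.0, -0.236]  world [ 0.5   -0.05   0.051]
[1, 3.7, 1.45, 0.99, 0.072, 0.0, -0.27]  world [ 0.498 -0.055  0.051]
```

View pics/b7d.png

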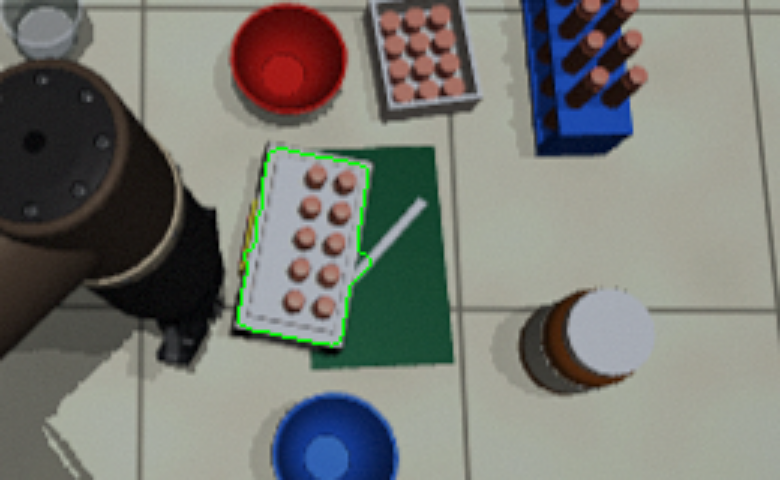

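Call:
move_arm(moves=[1,0.35,-0.05,0.1,0,0,0,1,0.55,-0.1,0.15,0,0,0,1,0.75,-0.1,0.2,0,0,-0.005,1,1,0,0.27,0.006,0,-0.022,1,1.4,0.2,0.38,0.014,0,-0.052,1,1.85,0.43,0.5,0.023,0,-0.086,1,2.35,0.64,0.63,0.033,0,-0.122,1,2.85,0.83,0.76,0.043,0,-0.158])

```text
time_s: 15.0
eef_pos: [0.5087, -0.0456, 0.0505]
tcp_rot: [-3.139, -0.26, -1.582]
force: [1.7, 4.5, -0.5]
opening: -0.004
```

```bash

python3 - <<'E'
from go import *
H=see((.565,-.108),'b8')
arc('r',hp(H,(0,66,0))*1000,16)
E
```

```text
top: centre 564.0 -110.5 size 153.5 102.1 yaw -89.6
stoppers n=10: centre 566.3 -109.9 yaw -93.2
mat frame: x -55.4 y -1.6 th -5.8
right pad [506.9 -61.6]
left pad [630.7 -68.5]
t 15.05 force [0.3 0.9 0.1] F in heater [-43.5 -61.8  31.9]
[1, 0.43, 0.22, 0.11, 0.009, -0.0, -0.034]  world [ 0.505 -0.051  0.05 ]
[1, 0.86, 0.43, 0.23, 0.018, -0.0, -0.067]  world [ 0.503 -0.056  0.05 ]
[1, 1.3, 0.62, 0.35, 0.027, -0.0, -0.101]  world [ 0.501 -0.06   0.05 ]
[1, 1.75, 0.79, 0.47, 0.036, -0.0, -0.135]  world [ 0.499 -0.065  0.05 ]
[1, 2.2, 0.95, 0.59, 0.045, -0.0, -0.169]  world [ 0.497 -0.069  0.05 ]
[1, 2.66, 1.09, 0.71, 0.054, -0.0, -0.202]  world [ 0.496 -0.074  0.05 ]
[1, 3.13, 1.22, 0.83, 0.063, -0.0, -0.236]  world [ 0.495 -0.079  0.05 ]
[1, 3.59, 1.32, 0.96, 0.072, -0.0, -0.27]  world [ 0.494 -0.084  0.05 ]
```

Call:
move_arm(moves=[1,0.35,0.18,0.09,0.007,0,-0.027,1,0.75,0.38,0.2,0.015,0,-0.059,1,1.2,0.58,0.32,0.025,0,-0.094,1,1.65,0.76,0.44,0.034,0,-0.128,1,2.15,0.93,0.58,0.044,0,-0.165,1,2.65,1.09,0.71,0.054,0,-0.202,1,3.1,1.21,0.83,0.063,0,-0.235,1,3.55,1.31,0.95,0.072,0,-0.268])

```text
time_s: 15.72
eef_pos: [0.4942, -0.0829, 0.0503]
tcp_rot: [-3.14, -0.261, -1.305]
force: [-0.4, 4.4, -0.7]
opening: 0.001
```

```bash

python3 - <<'E'
from go import *
H=see((.565,-.13),'b9')
arc('r',hp(H,(0,66,0))*1000,10)
E
```

```text
top: centre 565.5 -133.6 size 154.3 92.8 yaw -78.4
stoppers n=10: centre 566.8 -130.9 yaw -78.2
mat frame: x -34.4 y -2.1 th 9.2
right pad [496.9 -99.5]
left pad [618.3 -74.3]
t 15.7667 force [-0.6  0.7 -0.4] F in heater [-45.  -61.2  31.8]
[1, 0.26, 0.15, 0.07, 0.006, -0.0, -0.021]  world [ 0.493 -0.087  0.05 ]
[1, 0.53, 0.29, 0.14, 0.011, -0.0, -0.042]  world [ 0.492 -0.09   0.05 ]
[1, 0.8, 0.43, 0.21, 0.017, -0.0, -0.063]  world [ 0.491 -0.093  0.05 ]
[1, 1.07, 0.55, 0.29, 0.023, -0.0, -0.084]  world [ 0.491 -0.096  0.05 ]
[1, 1.35, 0.68, 0.36, 0.028, -0.0, -0.105]  world [ 0.491 -0.099  0.05 ]
[1, 1.62, 0.8, 0.43, 0.034, -0.0, -0.126]  world [ 0.49  -0.102  0.05 ]
[1, 1.9, 0.91, 0.51, 0.039, -0.0, -0.148]  world [ 0.49  -0.105  0.05 ]
[1, 2.18, 1.01, 0.58, 0.045, -0.0, -0.169]  world [ 0.49  -0.108  0.05 ]
```

View pics/b9d.png

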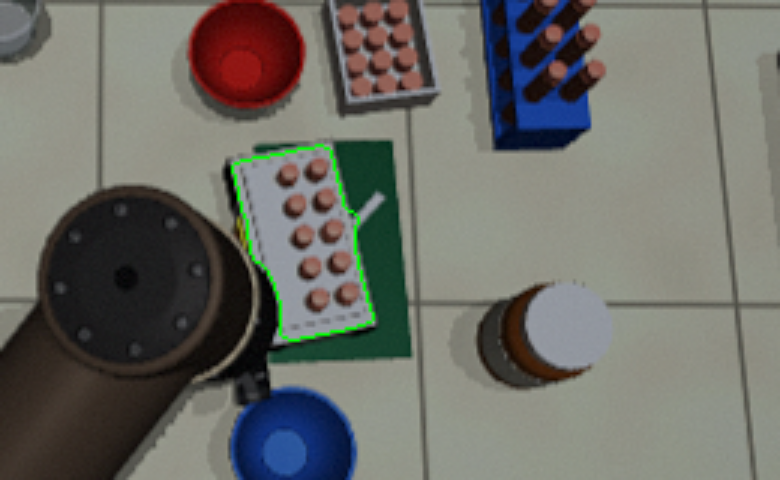

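Call:
move_arm(moves=[1,0.25,0.14,0.07,0.006,0,-0.02,1,0.5,0.28,0.13,0.011,0,-0.04,1,0.75,0.4,0.2,0.016,0,-0.059,1,1,0.52,0.27,0.021,0,-0.079,1,1.25,0.63,0.33,0.026,0,-0.097,1,1.5,0.75,0.4,0.031,0,-0.117,1,1.75,0.85,0.47,0.036,0,-0.136,1,1.8,0.87,0.48,0.037,0,-0.14])

```text
time_s: 16.43
eef_pos: [0.491, -0.103, 0.0504]
tcp_rot: [-3.14, -0.261, -1.162]
force: [-0.7, 2.7, -1.6]
opening: -0.001
```

```bash

python3 - <<'E'
from go import *
H=see((.565,-.14),'c1')
switch(H,'l')
cv2.imwrite('pics/c1s.png',camera('scene')[130:330,120:320].repeat(3,0).repeat(3,1))
E
```

```text
top: centre 568.7 -142.3 size 153.8 89.1 yaw -71.4
stoppers n=10: centre 569.9 -141.5 yaw -70.9
mat frame: x -23.7 y 0.6 th 16.5
right pad [ 496.6 -119.3]
left pad [613.8 -78.7]
t 16.4833 force [-0.   2.2 -0.7] F in heater [-46.  -60.8  32. ]
[1, -2.31, -0.3, -0.62, -0.021, 0.001, 0.072]  world [ 0.484 -0.08   0.05 ]
[1, -1.43, -12.55, -0.37, -0.021, 0.001, 0.072]  world [ 0.6  -0.04  0.05]
[1, 0.5, -12.4, 0.15, -0.021, 0.001, 0.072]  world [ 0.607 -0.059  0.05 ]
```

View pics/c1d.png

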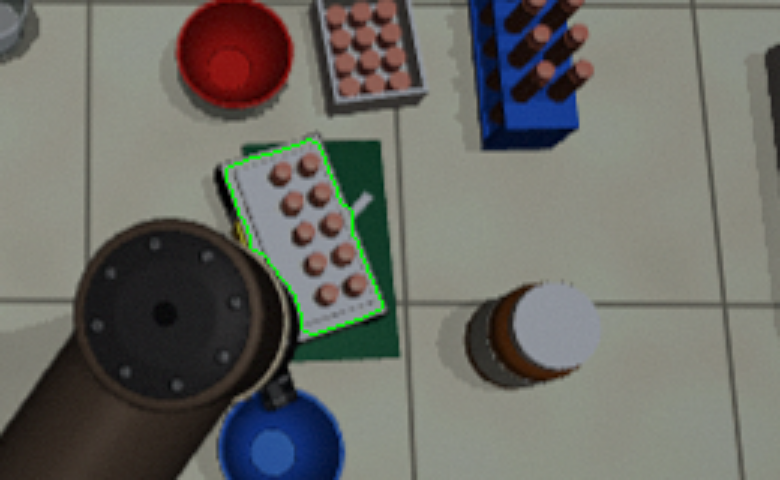

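View pics/c1s.png

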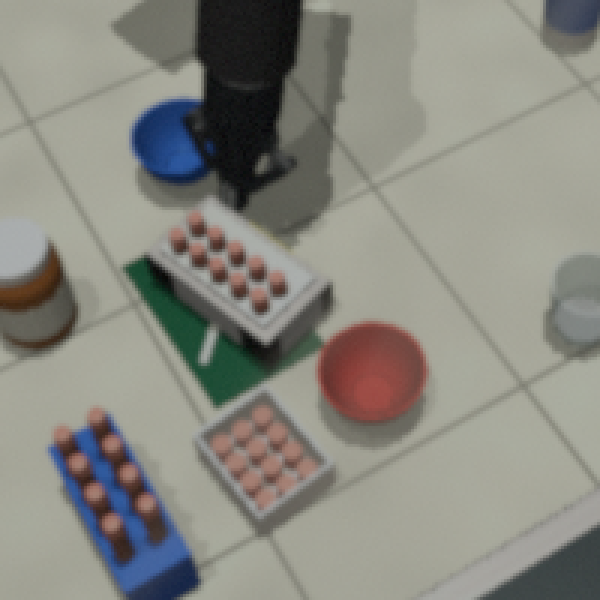

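Call:
move_arm(moves=[1,-1.3,-0.2,-0.35,0,0,0.03,1,-2.3,-0.4,-0.6,-0.02,0,0.07,1,-2.3,-0.5,-0.6,-0.02,0,0.07,1,-2,-4.4,-0.55,-0.02,0,0.07,1,-1.7,-8.4,-0.45,-0.02,0,0.07,1,-1.4,-12.4,-0.35,-0.02,0,0.07,1,-1.4,-12.5,-0.35,-0.02,0,0.07,1,0.2,-12.5,0.05,-0.02,0,0.07])

```text
time_s: 17.2
eef_pos: [0.6091, -0.053, 0.0502]
tcp_rot: [-3.141, -0.262, -1.233]
force: [-1.4, -0.4, -0.7]
opening: 0.001
```

```bash

python3 - <<'E'
from go import *
H=see((.57,-.141),'c2')
arc('l',hp(H,(0,-66,0))*1000,-16)
E
```

```text
top: centre 566.2 -137.3 size 155.1 100.1 yaw -71.5
stoppers n=10: centre 569.7 -141.6 yaw -71.1
mat frame: x -23.6 y 0.4 th 16.3
right pad [ 496.5 -119.1]
left pad [613.8 -78.9]
t 17.25 force [ 1.5 -2.4 -0.1] F in heater [-51.9  64.2  31.6]
[1, 0.44, -0.23, 0.12, -0.009, -0.0, 0.034]  world [ 0.612 -0.06   0.05 ]
[1, 0.9, -0.44, 0.24, -0.018, -0.0, 0.067]  world [ 0.615 -0.064  0.05 ]
[1, 1.35, -0.63, 0.36, -0.027, -0.0, 0.101]  world [ 0.619 -0.067  0.05 ]
[1, 1.82, -0.81, 0.49, -0.036, -0.0, 0.135]  world [ 0.622 -0.071  0.05 ]
[1, 2.29, -0.98, 0.61, -0.045, -0.0, 0.169]  world [ 0.625 -0.075  0.05 ]
[1, 2.76, -1.12, 0.74, -0.054, -0.0, 0.202]  world [ 0.628 -0.08   0.05 ]
[1, 3.24, -1.25, 0.87, -0.063, -0.0, 0.236]  world [ 0.631 -0.084  0.05 ]
[1, 3.73, -1.36, 1.0, -0.072, -0.0, 0.27]  world [ 0.634 -0.088  0.05 ]
```

View pics/c2d.png

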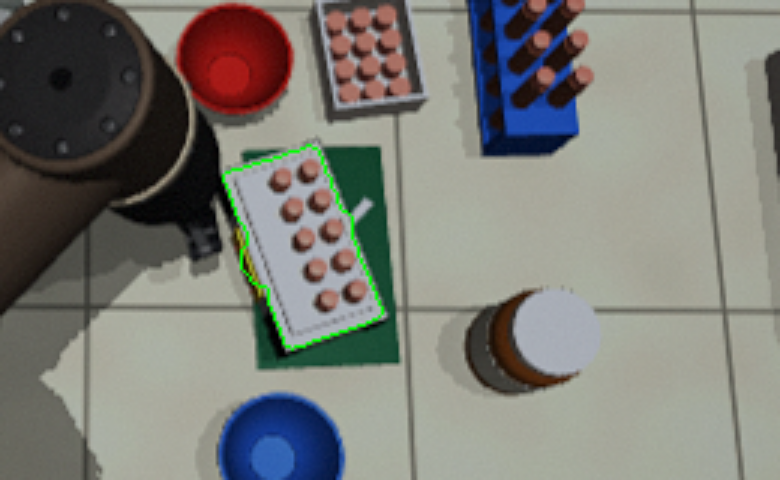

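Call:
move_arm(moves=[1,0.35,0.1,0.09,0,0,0,1,0.55,0.1,0.15,0,0,0,1,0.75,0.08,0.2,0,0,0.005,1,1.05,-0.05,0.28,-0.007,0,0.028,1,1.4,-0.25,0.37,-0.015,0,0.056,1,1.8,-0.45,0.48,-0.024,0,0.088,1,2.25,-0.65,0.6,-0.033,0,0.122,1,2.7,-0.82,0.72,-0.042,0,0.155])

```text
time_s: 17.92
eef_pos: [0.6242, -0.0786, 0.0506]
tcp_rot: [-3.142, -0.261, -1.4]
force: [-1.8, 3.9, 0.1]
opening: -0.001
```

```bash

python3 - <<'E'
from go import *
H=see((.573,-.151),'c3')
arc('l',hp(H,(0,-66,0))*1000,-8)
E
```

```text
top: centre 572.0 -147.1 size 155.2 98.6 yaw -79.9
stoppers n=10: centre 574.8 -150.5 yaw -79.2
mat frame: x -14.4 y 5.1 th 8.2
right pad [ 505.5 -117.9]
left pad [627.3 -94.8]
t 17.9667 force [0.7 0.9 0.5] F in heater [-44.5  62.3  32.2]
[1, 0.22, -0.11, 0.06, -0.005, 0.0, 0.017]  world [ 0.626 -0.081  0.051]
[1, 0.43, -0.21, 0.12, -0.009, 0.0, 0.034]  world [ 0.628 -0.083  0.051]
[1, 0.65, -0.31, 0.17, -0.014, 0.0, 0.051]  world [ 0.629 -0.085  0.051]
[1, 0.87, -0.41, 0.23, -0.018, 0.0, 0.067]  world [ 0.631 -0.087  0.051]
[1, 1.1, -0.5, 0.29, -0.023, 0.0, 0.084]  world [ 0.632 -0.089  0.051]
[1, 1.32, -0.59, 0.35, -0.027, 0.0, 0.101]  world [ 0.633 -0.092  0.051]
[1, 1.55, -0.68, 0.41, -0.032, 0.0, 0.118]  world [ 0.634 -0.094  0.051]
[1, 1.77, -0.76, 0.47, -0.036, 0.0, 0.135]  world [ 0.636 -0.096  0.051]
```

Call:
move_arm(moves=[1,0.25,-0.13,0.07,-0.006,0,0.02,1,0.5,-0.25,0.14,-0.011,0,0.039,1,0.8,-0.38,0.21,-0.017,0,0.062,1,1.05,-0.48,0.28,-0.022,0,0.081,1,1.3,-0.58,0.34,-0.027,0,0.1,1,1.55,-0.68,0.41,-0.032,0,0.118,1,1.75,-0.75,0.46,-0.036,0,0.133,1,1.75,-0.75,0.46,-0.036,0,0.133])

```text
time_s: 18.63
eef_pos: [0.6344, -0.0955, 0.0507]
tcp_rot: [3.141, -0.261, -1.536]
force: [0.1, 1.9, -0.6]
opening: 0.0
```

```bash

python3 - <<'E'
from go import *
H=see((.573,-.161),'c4')
arc('l',hp(H,(0,-66,0))*1000,-1,n=1)
E
```

```text
top: centre 573.7 -159.4 size 154.5 85.7 yaw -86.4
stoppers n=10: centre 576.3 -161.1 yaw -86.8
mat frame: x -3.9 y 6.1 th 0.6
right pad [ 511.9 -119.6]
left pad [ 635.7 -112.6]
t 18.6833 force [ 0.5  1.5 -1. ] F in heater [-45.9  61.3  32.3]
[1, 0.21, -0.11, 0.06, -0.005, -0.0, 0.017]  world [ 0.635 -0.098  0.051]
```

View pics/c4d.png

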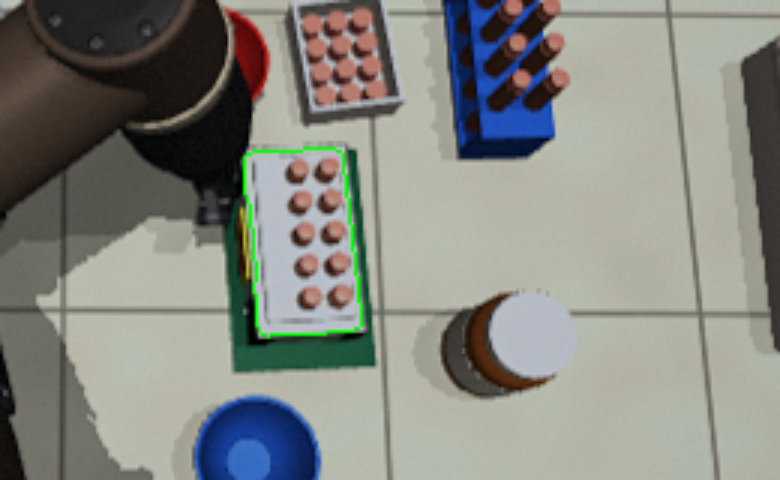

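Call:
move_arm(moves=[1,-1,0,-0.27,0,0,0,1,-3,0,-0.8,0,0,0,1,-5,0,-1.4,0,0,0,1,-5,0,-1.4,0,0,0,1,-4,0,-5,0,0,0,1,-3.2,0,-9,0,0,0,1,-2.5,0,-13,0,0,0,1,-2.5,0,-13,0,0,0])

```text
time_s: 19.35
eef_pos: [0.6361, -0.036, 0.1786]
tcp_rot: [-3.13, -0.26, -1.535]
force: [1.8, 1.4, 1.2]
opening: -0.001
```

```bash

python3 - <<'E'
from go import *
H=see((.575,-.161),'e1')
t=cv2.imread('pics/e1.png');h=cv2.cvtColor(t,cv2.COLOR_BGR2HSV)
a=np.radians(-87.4); 
for th in (0,):
  c=[hp((570.4,-165.2,-87.4),(x,y,0)) for x,y in((-60,-95),(60,-95),(60,95),(-60,95))]
  print(proj('top',c).round(1).tolist())
  c=[hp(H,(x,y,58)) for x,y in((-45,-80),(45,-80),(45,80),(-45,80))]; print('top',proj('top',c).round(1).tolist())
cv2.imwrite('pics/e1c.png',cv2.resize(t[150:270,270:400],None,fx=5,fy=5,interpolation=cv2.INTER_CUBIC))
t0=cv2.imread('pics/top0.png')
def pt(m): return cv2.minEnclosingCircle(max(cv2.findContours(m,cv2.RETR_EXTERNAL,cv2.CHAIN_APPROX_NONE)[0],key=cv2.contourArea))
for n,i in(('0',t0),('e',t)):
    hh=cv2.cvtColor(i,cv2.COLOR_BGR2HSV)
    b=cv2.inRange(hh,(105,120,30),(128,255,255));w=np.zeros_like(b);w[235:320,270:370]=1;print(n,'blue',pt(b*w))
    r=cv2.inRange(hh,(0,130,40),(8,255,255))|cv2.inRange(hh,(172,130,40),(180,255,255));w=np.zeros_like(b);w[110:185,270:333]=1;print(n,'red',pt(r*w))
s=camera('scene'); cv2.imwrite('pics/e1s.png',s)
E
```

```text
top: centre 573.4 -159.2 size 154.9 85.9 yaw -86.2
stoppers n=10: centre 576.4 -160.9 yaw -86.8
mat frame: x -4.0 y 6.2 th 0.6
right pad [ 512.  -119.4]
left pad [ 635.8 -112.6]
t 19.4 force [ 0.2  0.3 -0.9] F in heater [-104.9   64.8  156.6]
[[314.5, 248.7], [362.2, 246.8], [355.4, 174.1], [309.6, 175.8]]
top [[321.9, 237.2], [359.4, 235.4], [352.8, 171.2], [316.6, 172.9]]
0 blue ((322.3311767578125, 277.74676513671875), 21.405078887939453)
0 red ((306.70989990234375, 145.17453002929688), 19.412378311157227)
e blue ((322.0, 278.0), 21.401033401489258)
e red ((307.2592468261719, 145.0), 19.006750106811523)
```

View pics/e1c.png

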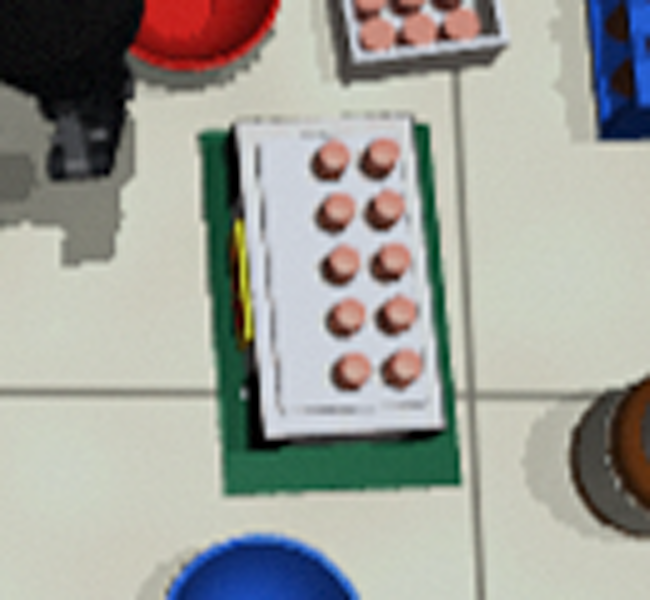

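View pics/e1s.png

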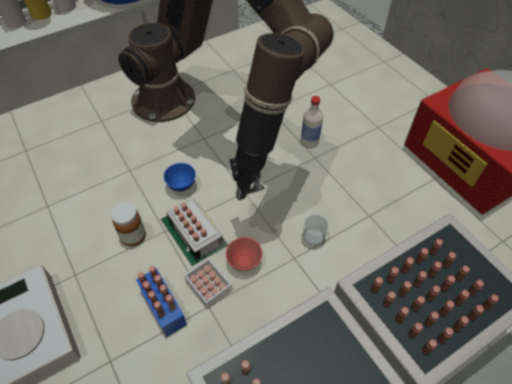

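View pics/e1.png

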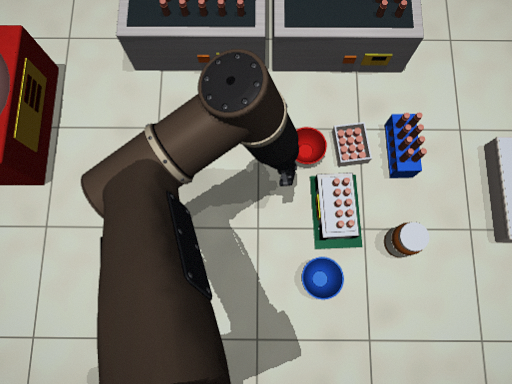

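```bash

python3 - <<'E'
from go import *
s=cv2.imread('pics/e1s.png')
H=(575,-160.3,-86.6)
for P,c in(([hp(H,(x,y,0)) for x,y in((-45,-80),(45,-80),(45,80),(-45,80))],(0,255,255)),([hp((570.4,-165.2,-87.4),(x,y,0)) for x,y in((-60,-95),(60,-95),(60,95),(-60,95))],(255,0,255))):
    print(proj('scene',P).round(1).tolist())
cv2.imwrite('pics/e1sc.png',cv2.resize(s[185:285,150:260],None,fx=6,fy=6,interpolation=cv2.INTER_CUBIC))
E
```

```text
[[194.8, 207.1], [168.4, 221.4], [196.0, 261.1], [223.3, 244.9]]
[[194.9, 201.1], [159.7, 219.6], [191.1, 267.4], [228.1, 246.1]]
```

View pics/e1sc.png

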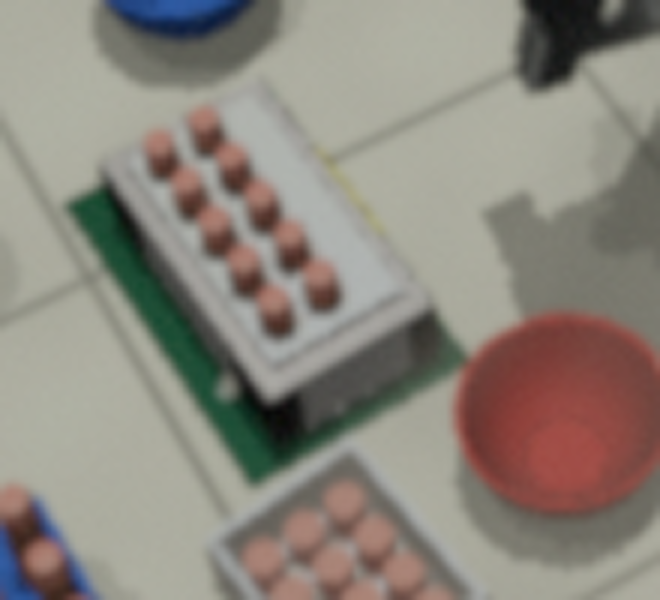

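The scene view shows green along the heater's front and left ends, with its bottom corner inside the mat's corner, which is near (260,480) in the crop. Everything else is where it was, so I'm handing in.

```bash
python3 -c "
from cell import *
print(finish_job())"
```

```text
the job is handed in; nothing more can be done
None
```

The heater stands on the mat and nearly square to it, and the job was handed in at about 19.5 s of the 67 s allowed.

I walked it by pushing the two rear corner pads in turn, right pad first. The headings below are relative to the mat, and positive means the right side forward. It started at about −13°.

| Push | Pad | Heading reached |
|---|---|---|
| 1 | right | +25° |
| 2 | left | −13.5° |
| 3 | right | about +28° |
| 4 | left | −13° to −14° |
| 5 | right | +16.5° |
| 6 (final) | left | about +0.6° |

**Force:** the readings at the end of each push were about 3 to 9 N. I did not log the force between those readings.

**Final position:** the heater's centre is about 4 mm short of the mat's centre and 6 mm to its left. That leaves roughly 9 mm of mat at the tightest edge, and the second camera also showed mat beyond the heater's front and left ends.

**Disagreement between checks:** the two ways I measured the heater differed by about 3 mm and 0.6°. By the outline of the heater's top instead of the stoppers, it is about 1.2° off square. That is within my margins, but I left it uncorrected.

**Other things:** in the top view the red bowl and blue dish were within about half a pixel of where they started. By eye, nothing else had moved. While pushing the right pad near the mat, the gripper passed over the rim of the blue dish without any sign of contact. At the end the arm was lifted clear, touching nothing.

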